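# Load the ticket cassette and lock it in

## Robot

A 6-joint arm with a two-finger parallel gripper is mounted at the origin on the work surface. World frame = base frame: x ahead of the robot, y to its left, z up, the work surface at z = 0. Lengths are in m, angles in rad, forces in N, time in s.
With the tool pointing down it reaches from about 0.3 to 0.875 m from the base axis. Payload 6.4 kg.
Tool frame: the origin (TCP) lies on the centre line of the jaws, within the pads' length; the fingertips stand 17 mm ahead of it and the grasp point (between the pads) lies 2 mm behind it (bot.nose_length is the distance from the TCP to the fingertips, in m); z points along the fingers, y is the direction in which the jaws open and shut (so a half turn about z gives the same grasp; the last joint's range is limited). The gripper opens to 85 mm and grips with 20 to 120 N. Pads are 22 mm wide; open, the fingers measure 114 mm over their backs; the gripper's body (76 mm by 85 mm) begins 54 mm behind the grasp point. The pads swing forward as they close: fully open they stand 13 mm farther back than shut.
Start: joints at [-1.39, 0.181, 1.607, -0, 1.354, -0.206], TCP at [0.217, -0.533, 0.248] pointing down, gripper open.
Joint ranges: [-2.99, 2.99], [-0.89, 2.07], [0.3, 2.58], [-1.14, 4.28], [0, 2.63], [-3.12, 3.12]. Speed limits (rad/s): [2.57, 2.57, 3.01, 3.14, 3.14, 3.14].

## Interface

Orientations are given as a unit quaternion [x, y, z, w].
In Python, from bench import monitor, camera, bot gives the robot as it stands.
- The arm moves only by the tool apply_moves, never from a script. Its argument "increments" is text: rows parted by semicolons, each of 7 numbers parted by spaces: the turn, a rotation vector about the tool's x, y, z in degrees, then the shift along the tool's x, y, z in mm, then the closure in counts, from 0 (fully open) to 255 (shut). In form: wx wy wz x y z gripper; .... A call has 1 to 12 rows; each row is the pose to reach, as a shift and turn from the pose commanded when the call began, along the tool's axes at that moment; what a row does not reach only later rows make up. A row lasts 1/10 s, in which the tool goes at most 50 mm and 8.59 degrees, less where a joint would pass 70% of its speed; a pose out of reach is approached as far as the arm can. A call with a gripper value outside its range is refused whole. The fingers move at their own pace and stop on an object; "force" is the grip in N (left out, the last holds). Time passes only in rows, so rows that repeat a pose let the fingers close. It gives the time, the measured TCP pose, the force and the opening at its end, in the units of the state.
- monitor.get_state(): the state, without advancing time (a new reading comes with each control period).
- camera(name): name is "scene" or "top"; returns a dict with "pixels" (420x560x3 uint8, red, green, blue), "depth" (420x560 float32, m along the optical axis (not along the pixel's ray), 0 where there is no reading), "mtx" (3x3 intrinsics, pixels), "k1" (the pictures are not rectified: a ray, as slopes to the right and down, at radius r is drawn at 1 + k1 r^2 times it, then the intrinsics apply), "origin" and "attitude" of the camera in the world. Camera axes: x right, y down, z forward; pixel columns grow to the right and rows downward; lengths in m; the calibration is good to about 2 mm. A picture is of the moment at which its call begins.
- bot.sign_off(): hands the job in, once; it reports no verdict.
The state is a dict: "time_s": time; "joint_positions": joint angles; "qvel": joint speeds; "tau": joint torques, N m; "tcp_pos": TCP position; "tcp_rot": TCP orientation; "contact_force": force on the tool from outside, world axes, zero at the start; "torque": the same for the moment, N m; "opening": finger opening in m.
Only numpy, scipy, OpenCV 4.12 (cv2) and the standard library are available. Lean on these libraries where they do the work, as an engineer would, in place of code of your own. Each camera call takes 0.05 s, during which the arm holds its last target.

## Task

Load the green ticket cassette into the ticket dispenser: pull it right out of its blue sleeve by the nose, set it down on the desk, let go and take it again by its black handle, then slide it nose first into the bay until it is fully home and let go of it. Then take the red locking key from its wooden stand, drop it into the slot in the roof of the bay and turn it a quarter turn so that it is locked, and leave it there. Keep the cassette level throughout, and leave the white cassette, the stapler and the rubber stamp where they are.

Things in the scene. Friction and masses are not known exactly. Their poses are not given: they have to be found in the camera images.
- cassette_mid (a point): Centre of the green cassette (about 160 g), 17 mm above its underside, half-way along its 190 mm. x to the nose, z up. Green body x = -35 to +95, 50 wide (y), 34 high, with an open top pocket 34 x 34, 18 deep at x = +5. Black upright stop flange at x = -40 to -35, 50 wide, 47 high. At the start it lies level, handle first, in its sleeve; only the front 65 mm sticks out.
- cassette_handle (a point): Centre of the green cassette's black handle, a block 55 long (x), 30 wide, 32 high, behind the flange: 67.5 mm behind the cassette's centre, 16 mm above its underside, which is level with the body's. Same axes as the cassette.
- sleeve_a_mouth (a point): Blue fixed sleeve holding the green cassette: middle of its mouth, on its floor, 4 mm above the desk. x points out (pull direction), z up. Inside 66 wide, 52 high; roof top 60 mm above the desk; 135 mm deep; the floor juts out 15 mm before the mouth. At the start the cassette's centre is at x = -30, y = 0 here and its axes are parallel to these.
- spare_mid (a point): A white cassette of the same shape in a second blue sleeve; same point and axes. It stays where it is.
- bay_mouth (a point): Dispenser bay (fixed): middle of its mouth on the bay floor, 30 mm above the desk. x points into the bay, z up. Bay 54 wide, 38 high, 134 deep. The floor runs on as a sill to x = -60, 110 wide. Yellow guide cheeks, 34 high, flare to 70 mm apart at x = -19. Fully home, the flange touches the roof's front edge at x = 0, the cassette's centre is at x = +35, y = 0, handle outside.
- key_slot (a point): Centre of the slot at the top of the bay's roof (74 mm above the desk, 6 mm thick, 140 x 82), 40 mm in from the mouth, over the pocket of a cassette that is home. Slot 28.5 mm along x (same axes as the bay mouth), 13 along y. From 100 mm further along x the machine is 124 mm high, 150 long, 170 wide.
- key_mid (a point): Red key (about 60 g), upright, 43 mm tall: point on its axis 21.5 mm above its foot; z up, x along bar and wings. Foot wings 24 (x) x 8 x 8 high; stem 8 mm diameter; collar 24 mm diameter, underside 16.5 mm above the foot; red grip bar on top 36 (x) x 11 (y) x 22 high. It enters the slot with the bar along it until the collar rests on the roof; bar across the slot = locked. Turns either way.
- stand_top (a point): Centre of the top of the wooden key stand (fixed), 70 x 60 x 30 high; the key hangs by its collar in a slot 28 x 12 in it, at the start with the bar along the stand's x axis.
- stapler: Stapler 140 x 34 x 46 high; origin under its centre. Bystander.
- stamp: Wooden rubber stamp, 38 mm diameter, 74 high; origin under its centre. Bystander.

How it is judged:
By the outcome, as a careful person would: the job done as asked, in the order asked, and still so for the second after the job is handed in, with the robot touching nothing.
It also fails if it takes over 72 s, if anything falls off the work surface, if the arm or the gripper's body presses on something with over 40 N, if the wrist force passes 120 N, or if a joint passes its speed limit or range.

## Working session

There is one attempt and no reset: what is moved stays moved. The work goes in short steps, Python scripts to look and compute and a tool call to move; the robot and the scene stay as the last step left them, time stands still between calls to the robot, and variables do not carry over. Pictures are saved under pics/ and viewed, and the job is handed in when it is done.

Besides the shell and the picture viewer there is one more tool, called after ">>>" as name(argument=value, ...) on one line, values as JSON. apply_moves: Moves the arm, as the interface text tells. Its arguments: {"type":"object","properties":{"increments":{"type":"string"},"force":{"type":"number"}},"required":["increments"]}

```bash
ls -la; mkdir -p pics; python3 - <<'E'
from bench import monitor, camera, bot
import cv2, numpy as np
print(monitor.get_state())
for n in ("scene","top"):
    c=camera(n)
    cv2.imwrite(f"pics/{n}0.png",c["pixels"][...,::-1])
    np.savez(f"{n}0.npz",**{k:np.asarray(v) for k,v in c.items()})
    print(n,c["mtx"],c["k1"],c["origin"],c["attitude"])
print(bot.nose_length,[a for a in dir(bot) if a[0]!='_'])
E
```

```text
total 12
drwxr-xr-x  3 agent agent 4096 Dec  7 15:47 .
drwxr-xr-x 23 root  root  4096 Dec  7 15:47 ..
drwxr-xr-x  2 agent agent 4096 Dec  7 15:47 pics
{'time_s': 0.0, 'joint_positions': array([-1.39030295e+00,  1.81568710e-01,  1.60797077e+00, -2.69034397e-06,
        1.35378890e+00, -2.06310079e-01]), 'qvel': array([-7.01360995e-04, -1.42670727e-03, -4.53571595e-04, -5.41617274e-05,
        2.42570842e-04, -6.15228633e-04]), 'tau': array([ 7.21819051e-04, -4.44870973e+01, -3.51334798e+01, -1.00862917e-04,
        9.03038308e-03,  3.68338490e-06]), 'tcp_pos': array([ 0.2168249 , -0.53200819,  0.24738656]), 'tcp_rot': array([ 9.81355682e-01,  1.92198521e-01,  9.88907670e-06, -8.67805301e-04]), 'contact_force': array([-0.3310715 , -0.16656541, -0.28110332]), 'torque': array([-0.03416849, -0.00046604,  0.02723989]), 'opening': 0.08556932094558686}
scene [[476.60465857   0.         279.22137139]
 [  0.         476.60465857 207.70097853]
 [  0.           0.           1.        ]] -0.16273038107923227 [ 0.96735773 -0.65266842  0.73428244] [ 0.87472562  0.21545215 -0.11259006 -0.41923614]
top [[494.60749352   0.         278.93692169]
 [  0.         494.60749352 209.48968341]
 [  0.           0.           1.        ]] 0.030474653011689386 [0.44215158 0.0801244  1.0880832 ] [ 0.71529729 -0.69657189  0.04262337 -0.0363405 ]
0.017 ['Unreachable', 'nose_length', 'sign_off']
```

View pics/scene0.png

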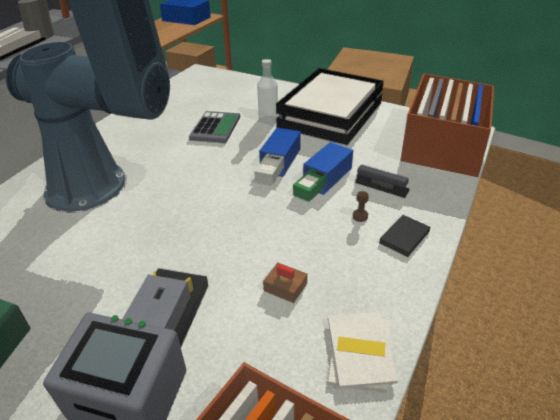

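View pics/top0.png

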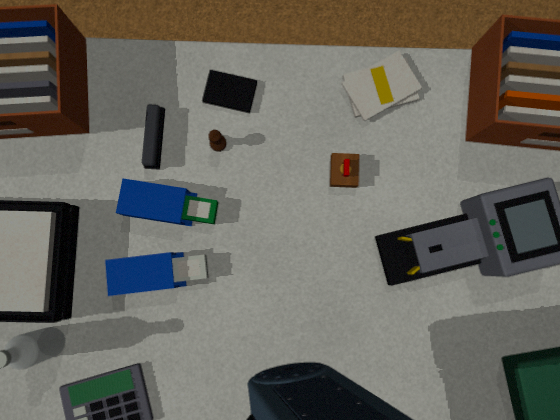

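The top view shows both blue sleeves on the left with the green cassette nose at about (200,209). The stand with the red key is at (345,170). The bay mouth is at about (405,255), with its slot at (435,248). Next I'll write helpers and take measurements.

```bash
cat > h.py <<'E'
import numpy as np, cv2
from scipy.spatial.transform import Rotation as R
def load(n): return dict(np.load(n+".npz"))
def rays(c,px):
    px=np.asarray(px,float).reshape(-1,1,2)
    u=cv2.undistortPoints(px,c["mtx"],np.array([float(c["k1"]),0,0,0])).reshape(-1,2)
    d=np.c_[u,np.ones(len(u))]
    return R.from_quat(c["attitude"]).apply(d)
def onz(c,px,z):
    d=rays(c,px); o=c["origin"]
    return o+d*((z-o[2])/d[:,2])[:,None]
def proj(c,P):
    p=R.from_quat(c["attitude"]).inv().apply(np.asarray(P,float).reshape(-1,3)-c["origin"])
    return cv2.projectPoints(p,np.zeros(3),np.zeros(3),c["mtx"],np.array([float(c["k1"]),0,0,0]))[0].reshape(-1,2)
def tri(c1,p1,c2,p2):
    out=[]
    for a,b in zip(rays(c1,p1),rays(c2,p2)):
        A=np.array([[a@a,-a@b],[a@b,-b@b]]); w=c2["origin"]-c1["origin"]
        s,t=np.linalg.solve(A,[a@w,b@w]); q1=c1["origin"]+s*a; q2=c2["origin"]+t*b
        out.append(np.r_[(q1+q2)/2,np.linalg.norm(q1-q2)])
    return np.array(out)
def depthpts(c,mask):
    v,u=np.nonzero(mask&(c["depth"]>0)); 
    d=rays(c,np.c_[u,v]); f=R.from_quat(c["attitude"]).apply([0,0,1])
    return c["origin"]+d*c["depth"][v,u][:,None]
E
python3 - <<'E'
from h import *
for n in ("scene","top"):
    c=load(n+"0"); im=c["pixels"][...,::-1]
    def crop(x0,y0,x1,y1,s,name):
        cv2.imwrite("pics/"+name,cv2.resize(im[y0:y1,x0:x1],None,fx=s,fy=s,interpolation=cv2.INTER_CUBIC))
    if n=="top":
        crop(100,130,260,250,5,"t_sl.png"); crop(320,140,520,290,4,"t_bay.png")
    else:
        crop(240,120,400,240,5,"s_sl.png"); crop(110,250,310,390,4,"s_bay.png")
    P=depthpts(c,np.ones(c["depth"].shape,bool)); 
    print(n,(c["depth"]>0).mean(), np.percentile(P[:,2],[5,25,50,75]))
E
```

```text
scene 0.9959736394557823 [-7.50970132e-01 -1.49642356e-01  3.23268092e-04  3.17817105e-02]
top 0.9959056122448979 [-0.74951137 -0.00139461  0.00081655  0.03038864]
```

View pics/t_sl.png

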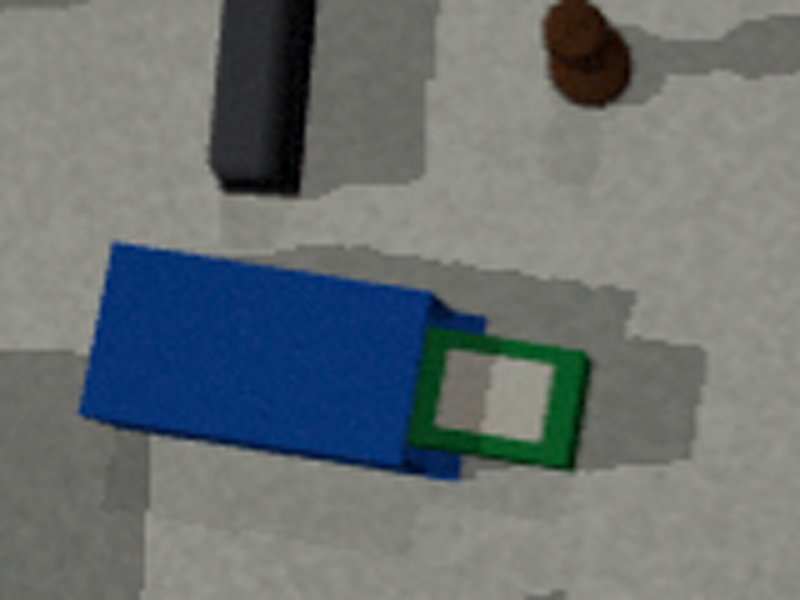

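View pics/t_bay.png

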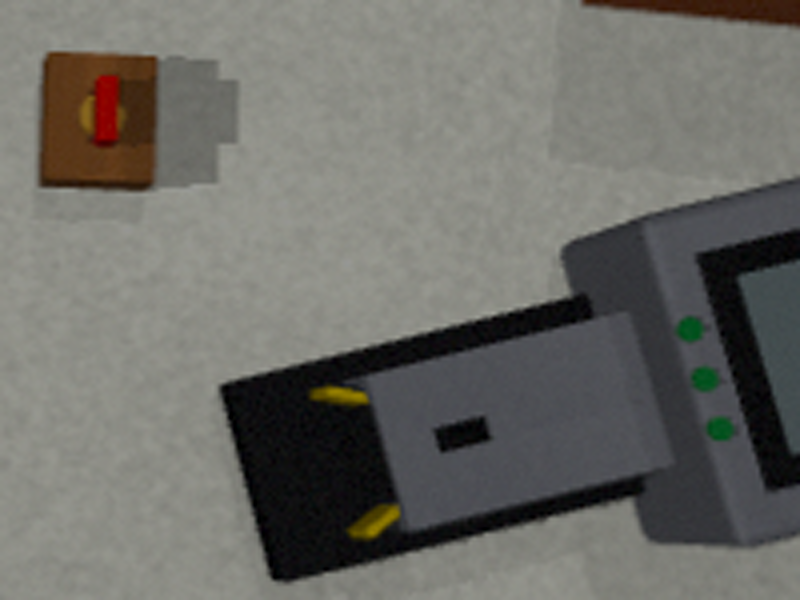

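View pics/s_sl.png

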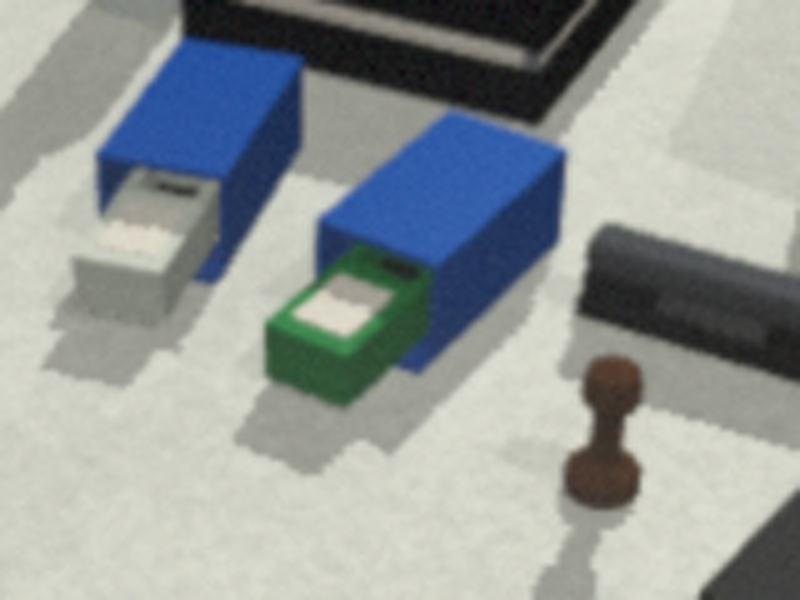

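View pics/s_bay.png

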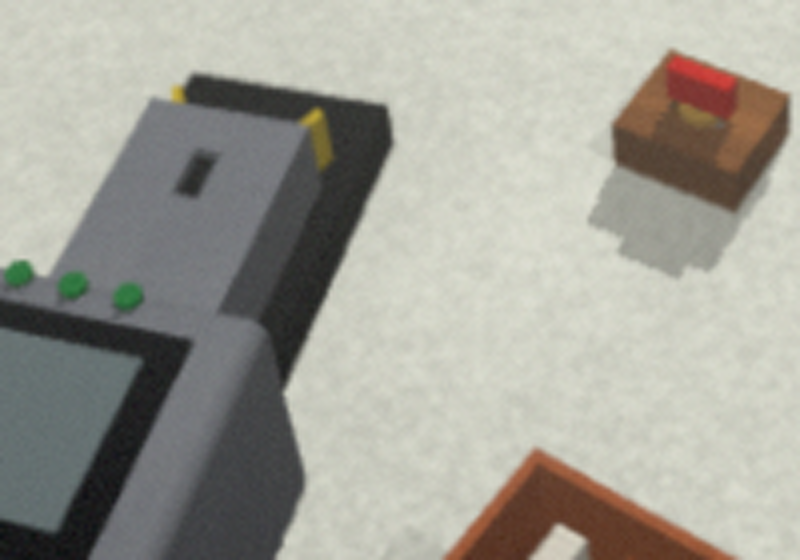

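```bash
cat > m0.py <<'E'
from h import *
import sys
T=load("top0");S=load("scene0")
def hsv(c): return cv2.cvtColor(c["pixels"],cv2.COLOR_RGB2HSV).astype(int)
def big(m,roi):
    k=np.zeros(m.shape,bool);x0,y0,x1,y1=roi;k[y0:y1,x0:x1]=1
    m=(m&k).astype(np.uint8)
    n,l,s,ce=cv2.connectedComponentsWithStats(m)
    i=1+np.argmax(s[1:,4]); mm=l==i
    cs,_=cv2.findContours(mm.astype(np.uint8),cv2.RETR_EXTERNAL,cv2.CHAIN_APPROX_NONE)
    return mm,max(cs,key=len).reshape(-1,2),ce[i]
np.set_printoptions(precision=4,suppress=True)
h=hsv(T); hs=hsv(S)
blue=lambda h:(h[...,0]>100)&(h[...,0]<130)&(h[...,1]>120)
green=lambda h:(h[...,0]>45)&(h[...,0]<85)&(h[...,1]>110)
red=lambda h:((h[...,0]<6)|(h[...,0]>174))&(h[...,1]>180)&(h[...,2]>120)
def rep(name,m,z,c):
    mm,ct,ce=m; P=onz(c,ct,z)[:,:2]
    r=cv2.minAreaRect((P*1000).astype(np.float32)); print(name,"px",ce,"area",mm.sum(),"rect mm",np.round(r[0],1),np.round(r[1],1),round(r[2],2)); return r
rep("green top z38",big(green(h),(100,150,260,240)),.038,T)
rep("green scene z38",big(green(hs),(240,120,400,240)),.038,S)
rep("sleeve z60",big(blue(h),(100,150,210,232)),.060,T)
rep("key bar z? top",big(red(h),(320,140,380,200)),.0525,T)
rep("key bar scene",big(red(hs),(250,250,310,300)),.0525,S)
br=(h[...,0]<18)&(h[...,1]>90)
rep("stand top z30",big(br,(320,140,380,200)),.030,T)
g=cv2.cvtColor(T["pixels"],cv2.COLOR_RGB2GRAY)
print("slot gray");print(g[240:258,424:448])
rep("slot",big(g<60,(425,241,446,256)),.074,T)
gs=cv2.cvtColor(S["pixels"],cv2.COLOR_RGB2GRAY)
rep("slot scene",big(gs<70,(150,283,168,302)),.074,S)
print(gs[284:302,150:168])
E
python3 m0.py
```

```text
green top z38 px [200.5136 209.8914] area 442 rect mm [556.  241.3] [71.  51.4] 82.52
green scene z38 px [310.599  181.6954] area 197 rect mm [560.4 240.5] [99.2 62.3] 74.21
sleeve z60 px [152.3276 201.3324] area 2485 rect mm [566.9 328.5] [159.1  76.7] 82.6
key bar z? top px [346.1333 166.48  ] area 75 rect mm [654.4 -67.9] [32.6  8.5] 0.64
key bar scene px [289.4 269.8] area 5 rect mm [664.9 -68. ] [4.8 4.5] 62.9
stand top z30 px [344.1572 169.8974] area 916 rect mm [651.5 -66.9] [74.5 60.9] 0.5
slot gray
[[81 81 78 82 79 79 79 79 80 79 80 80 80 78 77 79 81 79 80 80 79 79 80 81]
 [81 79 78 82 79 79 78 77 80 78 77 81 80 77 77 77 78 77 77 76 78 81 80 81]
 [80 79 80 79 77 79 77 79 78 78 78 79 76 77 79 79 79 78 80 78 79 81 78 80]
 [78 77 80 80 79 76 78 77 81 77 80 78 77 78 79 82 80 73 77 77 79 80 81 79]
 [76 77 79 81 78 78 78 79 77 78 78 79 76 59 48 48 25 55 79 79 80 81 83 80]
 [77 77 79 81 79 77 78 80 78 78 49 45 22 22 14 16  5 45 73 79 80 78 80 79]
 [79 78 80 78 77 74 48 46 27 20  9 14 11  1 10  5  7 32 67 78 77 78 79 80]
 [77 78 81 75 49 24 20 14  5  5  3  0  6  4  8  2 10 20 61 78 
[... 1576 characters left out ...]
 72 104 120 118 123 121]
 [119 118 122 119 118  97  74  59  47  45  52  63  93 112 118 123 120 118]
 [123 120 121 118 107  82  66  50  48  52  55  79 107 119 122 121 121 119]
 [120 120 122 114  91  72  54  45  45  51  63  93 113 119 120 121 120 120]
 [122 124 122 110  78  61  50  45  46  50  78 105 119 120 118 123 120 120]
 [122 124 117  96  72  56  49  45  46  59  91 117 117 116 120 122 120 121]
 [124 120 115 104  95  77  74  60  59  75 106 116 117 119 120 118 120 117]
 [123 121 118 117 113 108 104  93  91  98 118 121 120 121 119 119 120 119]
 [122 119 124 118 118 120 116 116 117 118 120 121 121 118 120 120 119 121]
 [121 118 122 119 119 120 121 121 117 119 121 124 122 119 120 119 120 121]]
```

```bash
cat >> h.py <<'E'
from scipy.ndimage import map_coordinates, gaussian_filter
def edge(c,org,ang,a,b,z,half=7,ch=None,n=25,sign=0):
    """edge near segment a->b (local mm coords in frame org(mm),ang deg) on plane z(mm).
    returns local offset (mm, along left normal of a->b) at mid, slope deg, scatter."""
    im=c["pixels"].astype(float); im=im.mean(2) if ch is None else im@np.asarray(ch,float)
    a=np.array(a,float);b=np.array(b,float);u=(b-a)/np.linalg.norm(b-a);nn=np.array([-u[1],u[0]])
    L=np.linalg.norm(b-a); t=np.linspace(.05,.95,n)*L; s=np.arange(-half,half+.01,.25)
    q=a+t[:,None,None]*u+s[None,:,None]*nn
    th=np.radians(ang);M=np.array([[np.cos(th),-np.sin(th)],[np.sin(th),np.cos(th)]])
    w=np.array(org)[:2]+q.reshape(-1,2)@M.T
    p=proj(c,np.c_[w,np.full(len(w),z)]/1000)
    v=map_coordinates(im,[p[:,1],p[:,0]],order=1).reshape(n,-1)
    v=gaussian_filter(v,[1,3]); g=np.gradient(v,axis=1)
    gg=np.abs(g) if sign==0 else g*sign
    gg=gg[:,4:-4]; k=gg.argmax(1); 
    o=[]
    for i,kk in enumerate(k):
        w_=np.clip(gg[i,max(0,kk-5):kk+6],0,None); o.append((w_*s[4:-4][max(0,kk-5):kk+6]).sum()/w_.sum())
    o=np.array(o); ok=np.abs(o-np.median(o))<2.0
    pf=np.polyfit(t[ok]-L/2,o[ok],1)
    return round(pf[1],2),round(np.degrees(np.arctan(pf[0])),2),round(o[ok].std(),2),int(ok.sum())
E
cat > m1.py <<'E'
from h import *
T=load("top0");S=load("scene0")
blu=[-.5,-.5,1]; grn=[-.5,1,-.5]
SO=np.array([556.,241.])+0; sa=-97.5
# sleeve frame guess: nose rect centre ~ x=+32 -> mouth
d=np.array([np.cos(np.radians(sa)),np.sin(np.radians(sa))]); SO=SO-d*32
BA=-74.5; bd=np.array([np.cos(np.radians(BA)),np.sin(np.radians(BA))]); BO=np.array([485.5,-248.7])-bd*40
for nm,c in (("top",T),("scene",S)):
    print(nm,"sleeve org guess",SO,"bay",BO)
    E=lambda *a,**k:edge(c,*a,**k)
    print(" cass +y side",E(SO,sa,(10,25),(60,25),38,ch=grn))
    print(" cass -y side",E(SO,sa,(10,-25),(60,-25),38,ch=grn))
    print(" nose top",E(SO,sa,(65,-22),(65,22),38),"nose bottom",E(SO,sa,(65,-22),(65,22),4,ch=grn))
    print(" roof +y",E(SO,sa,(-130,37),(-5,37),60,ch=blu)," -y",E(SO,sa,(-130,-37),(-5,-37),60,ch=blu))
    print(" roof front",E(SO,sa,(0,-35),(0,35),60,ch=blu)," back",E(SO,sa,(-135,-35),(-135,35),60,ch=blu))
    print(" bay roof +y",E(BO,BA,(5,41),(90,41),74)," -y",E(BO,BA,(5,-41),(90,-41),74))
    print(" bay roof front",E(BO,BA,(0,-35),(0,35),74,half=5))
    print(" sill front",E(BO,BA,(-60,-50),(-60,50),30)," sides",E(BO,BA,(-55,55),(60,55),30),E(BO,BA,(-55,-55),(60,-55),30))
    print(" slot +y",E(BO,BA,(29,6.5),(51,6.5),74,half=5),"-y",E(BO,BA,(29,-6.5),(51,-6.5),74,half=5)," x lo",E(BO,BA,(25.75,-5),(25.75,5),74,half=5)," hi",E(BO,BA,(54.25,-5),(54.25,5),74,half=5))
E
python3 m1.py
```

```text
top sleeve org guess [560.17683815 272.72623556] bay [ 474.81046496 -210.15478187]
 cass +y side (np.float64(0.66), np.float64(-0.14), np.float64(0.29), 25)
 cass -y side (np.float64(-0.23), np.float64(0.56), np.float64(0.26), 25)
 nose top (np.float64(-2.83), np.float64(0.42), np.float64(0.26), 25) nose bottom (np.float64(4.12), np.float64(1.09), np.float64(0.69), 25)
 roof +y (np.float64(0.76), np.float64(-0.03), np.float64(0.09), 25)  -y (np.float64(-1.79), np.float64(-0.18), np.float64(0.26), 25)
 roof front (np.float64(0.56), np.float64(-0.17), np.float64(0.37), 25)  back (np.float64(0.85), np.float64(-0.23), np.float64(0.15), 25)
 bay roof +y (np.float64(-0.4), np.float64(-0.09), np.float64(0.1), 25)  -y (np.float64(-0.51), np.float64(-0.2), np.float64(0.13), 25)
 bay roof front (np.float64(0.35), np.float64(-0.08), np.float64(0.62), 25)
 sill front (np.float64(4.72), np.float64(-0.11), np.float64(0.09), 25)  sides (np.float64(-0.42), np.float64(-0.17), np.float64(0.11), 25) (np.float64(-0.41), np.float64(-0.16), np.float64(0.18), 25)
 slot +y (np.float64(-0.53), np.float64(-0.
[... 833 characters left out ...]
4(0.17), np.float64(0.39), 25)
 bay roof +y (np.float64(1.15), np.float64(0.28), np.float64(0.19), 25)  -y (np.float64(1.13), np.float64(-0.09), np.float64(0.14), 25)
 bay roof front (np.float64(-2.12), np.float64(0.17), np.float64(0.3), 24)
 sill front (np.float64(-4.41), np.float64(0.17), np.float64(0.16), 25)  sides (np.float64(1.23), np.float64(-0.41), np.float64(0.75), 15) (np.float64(2.98), np.float64(0.15), np.float64(0.71), 9)
 slot +y (np.float64(0.72), np.float64(-1.65), np.float64(0.24), 25) -y (np.float64(1.46), np.float64(-0.4), np.float64(0.13), 25)  x lo (np.float64(-2.57), np.float64(-7.65), np.float64(0.46), 25)  hi (np.float64(-1.92), np.float64(-8.1), np.float64(0.52), 25)
```

```bash
cat > go.py <<'E'
import sys
from h import *
from bench import monitor
def plan(x,y,z,yaw,q=True):
    s=monitor.get_state(); p=s["tcp_pos"]*1000; Rm=R.from_quat(s["tcp_rot"])
    a=np.radians(yaw); yv=np.array([np.cos(a),np.sin(a),0]); zv=np.array([0,0,-1.]); xv=np.cross(yv,zv)
    Rt=R.from_matrix(np.c_[xv,yv,zv]); rv=np.degrees((Rm.inv()*Rt).as_rotvec()); sh=Rm.inv().apply(np.array([x,y,z])-p)
    yy=Rm.apply([0,1,0])
    print("t",round(s["time_s"],2),"tcp",np.round(p,1),"yaw",round(np.degrees(np.arctan2(yy[1],yy[0])),2),"open",round(s["opening"]*1000,1),"F",np.round(s["contact_force"],1),"j6",round(np.degrees(s["joint_positions"][5]),1))
    print("->", " ".join(f"{v:.2f}" for v in rv),"|"," ".join(f"{v:.1f}" for v in sh))
if __name__=="__main__": plan(*map(float,sys.argv[1:5]))
E
python3 go.py 554.6 230.8 130 -7.6
```

```text
t 0.1 tcp [ 216.8 -532.   247.5] yaw -67.84 open 85.4 F [ 0.1 -0.5  0.3] j6 -11.8
-> -0.07 -0.06 -60.24 | 600.5 -578.9 118.6
```

>>> apply_moves(increments="0 0 -60.2 600 -579 60 0;0 0 -60.2 600 -579 60 0;0 0 -60.2 600 -579 60 0;0 0 -60.2 600 -579 60 0;0 0 -60.2 600 -579 60 0;0 0 -60.2 600 -579 60 0;0 0 -60.2 600 -579 60 0;0 0 -60.2 600 -579 60 0;0 0 -60.2 600 -579 60 0;0 0 -60.2 600 -579 60 0;0 0 -60.2 600 -579 60 0;0 0 -60.2 600 -579 60 0", force=60)

```text
time_s: 1.3
tcp_pos: [0.4592, 0.017, 0.2051]
tcp_rot: [0.753, 0.658, 0.0, 0.0]
contact_force: [0.9, 0.4, 1.3]
opening: 0.0854
```

```bash
python3 go.py 554.6 230.8 100 -7.6
```

```text
t 1.3 tcp [459.2  17.  205.1] yaw -7.63 open 85.4 F [0.9 0.4 1.3] j6 -5.1
-> 0.02 0.01 -0.03 | 224.6 66.1 105.1
```

>>> apply_moves(increments="0 0 0 224.6 66.1 80 0;0 0 0 224.6 66.1 80 0;0 0 0 224.6 66.1 80 0;0 0 0 224.6 66.1 80 0;0 0 0 224.6 66.1 80 0;0 0 0 224.6 66.1 95 0;0 0 0 224.6 66.1 95 0;0 0 0 224.6 66.1 95 0;0 0 0 224.6 66.1 95 0")

```text
time_s: 2.2
tcp_pos: [0.5547, 0.2275, 0.1112]
tcp_rot: [0.753, 0.658, 0.0, 0.0]
contact_force: [-0.2, -1.1, -0.1]
opening: 0.0852
```

```bash
cat > snap.py <<'E'
import sys; from h import *; from bench import camera
tag=sys.argv[1]
for n in ("scene","top"):
    c=camera(n); np.savez(f"{n}{tag}.npz",**{k:np.asarray(v) for k,v in c.items()})
    if len(sys.argv)>2:
        f=dict(a.split("=") for a in sys.argv[2:])
        if n in f:
            x0,y0,x1,y1,s=map(int,f[n].split(","))
            cv2.imwrite(f"pics/{n}{tag}.png",cv2.resize(c["pixels"][y0:y1,x0:x1,::-1],None,fx=s,fy=s,interpolation=cv2.INTER_CUBIC))
E
python3 snap.py 1 top=100,130,300,280,4 scene=220,80,420,230,4;python3 go.py 554.6 230.8 25 -7.6
```

```text
t 2.3 tcp [555.  227.7 111.5] yaw -7.72 open 85.0 F [-0.9  0.2  1.1] j6 18.7
-> 0.10 -0.03 -0.12 | 3.0 -0.9 86.5
```

View pics/top1.png

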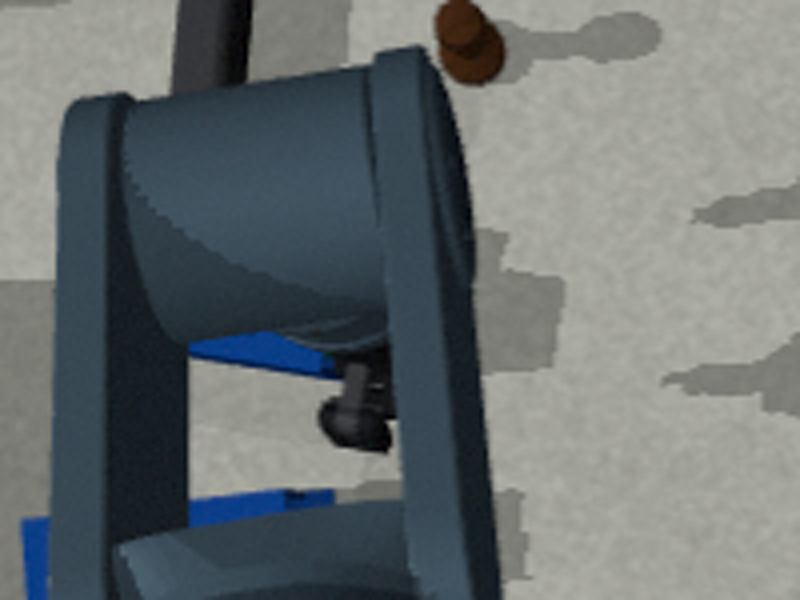

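View pics/scene1.png

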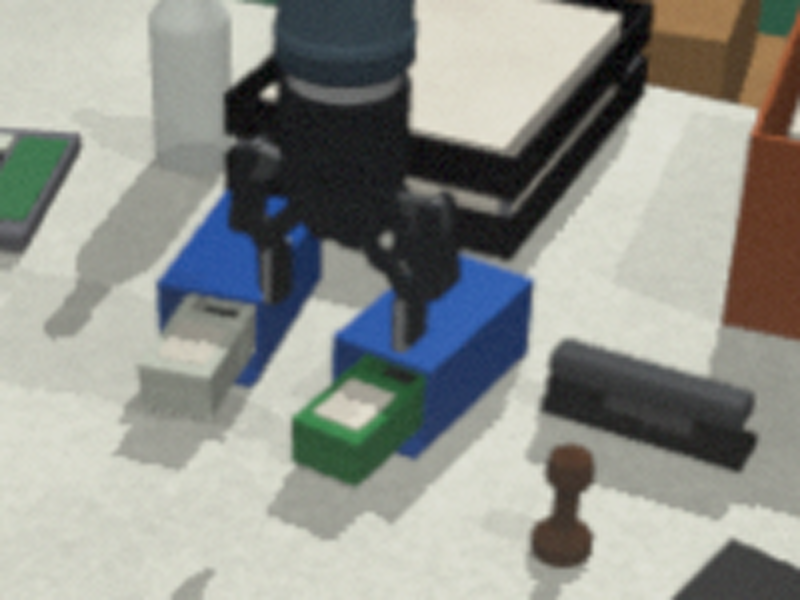

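The top camera is blocked by the arm. In the scene view the open fingertips are at about (289,155) and (321,166.5), straddling the cassette line from above. I'll compare them with the projected TCP to check robot-to-camera bias.

```bash
python3 - <<'E'
from h import *
S=load("scene1")
p=np.array([555,227.7,111.5]);a=np.radians(-7.7);y=np.array([np.cos(a),np.sin(a),0])
for ah in (4,17):
  for w in (43,50): print(ah,w,[np.round(proj(S,(p+s*w*y-[0,0,ah])/1000)[0],1) for s in (1,-1)], "mid",np.round(proj(S,(p-[0,0,ah])/1000)[0],1))
E
```

```text
4 43 [array([319.8, 165.5]), array([290.1, 154.5])] mid [304.7 159.9]
4 50 [array([322.3, 166.4]), array([287.7, 153.6])] mid [304.7 159.9]
17 43 [array([319.6, 170. ]), array([290.1, 159. ])] mid [304.6 164.4]
17 50 [array([322.1, 170.9]), array([287.8, 158.1])] mid [304.6 164.4]
```

>>> apply_moves(increments="0 0 0 2 0 40 0;0 0 0 3 0.5 70 0;0 0 0 3 0.5 86 0;0 0 0 3 0.5 86 0;0 0 0 3 0.5 86 0")

```text
time_s: 2.8
tcp_pos: [0.556, 0.2313, 0.0253]
tcp_rot: [0.753, 0.658, 0.001, 0.0]
contact_force: [0.4, 0.1, 0.5]
opening: 0.0855
```

```bash
python3 snap.py 2 scene=220,80,420,230,4;python3 go.py 554.6 230.8 25 -7.6
```

```text
t 2.9 tcp [556.8 231.7  26.2] yaw -7.65 open 85.8 F [ 0.4 -0.1  1. ] j6 19.0
-> 0.18 -0.06 -0.05 | -1.2 -2.1 1.2
```

View pics/scene2.png

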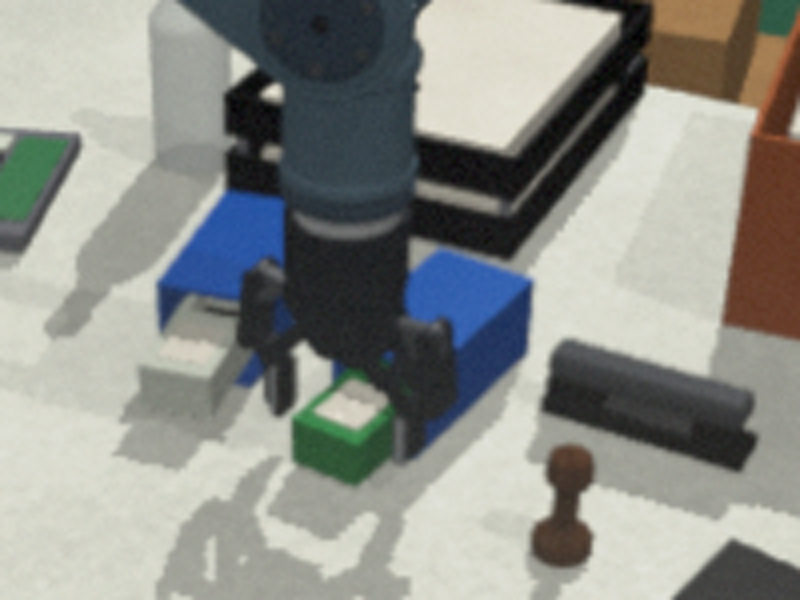

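In the scene view, the right finger (crop 403,450) nearly touches the cassette and the left finger has a wide gap. That matches the scene camera's offset of about +4 mm, so I'll shift +4 mm along tool y and then close.

>>> apply_moves(increments="0 0 0 -1 2 1 0;0 0 0 -1 4 1 0;0 0 0 -1 4 1 40;0 0 0 -1 4 1 70;0 0 0 -1 4 1 90;0 0 0 -1 4 1 110;0 0 0 -1 4 1 130;0 0 0 -1 4 1 150;0 0 0 -1 4 1 150;0 0 0 -1 4 1 150", force=40)

```text
time_s: 3.9
tcp_pos: [0.5588, 0.23, 0.0234]
tcp_rot: [0.753, 0.658, -0.0, -0.0]
contact_force: [-2.6, -1.2, 5.5]
opening: 0.0495
```

```bash
python3 snap.py 3 scene=220,80,420,230,4;python3 go.py 554.6 230.8 25 -7.6
```

```text
t 4.0 tcp [558.9 230.   23.4] yaw -7.63 open 49.8 F [-4.1 -0.6  6.6] j6 18.8
-> -0.03 0.01 -0.03 | 0.2 -4.3 -1.6
```

View pics/scene3.png

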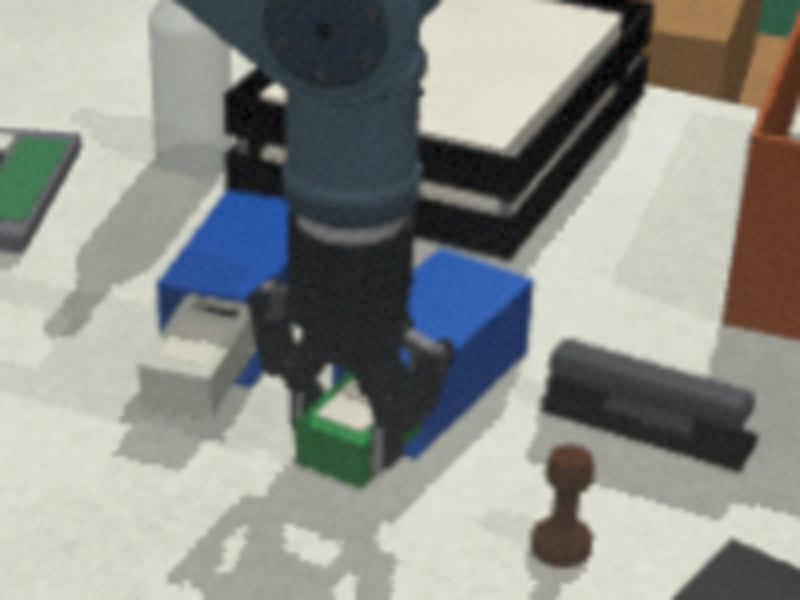

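>>> apply_moves(increments="0 0 0 0 -1 -1.5 150;0 0 0 0 -1 -2 150;0 0 0 -5 -1 -2 150;0 0 0 -12 -1 -2 150;0 0 0 -22 -1 -2 150;0 0 0 -34 -1 -2 150;0 0 0 -46 -1 -2 150;0 0 0 -58 -1 -2 150;0 0 0 -70 -1 -2 150;0 0 0 -82 -1 -2 150;0 0 0 -94 -1 -2 150;0 0 0 -100 -1 -2 150", force=70)

```text
time_s: 5.2
tcp_pos: [0.5447, 0.1297, 0.0252]
tcp_rot: [0.753, 0.658, -0.0, 0.0]
contact_force: [0.1, 0.4, -2.0]
opening: 0.0491
```

```bash
python3 snap.py 4 scene=220,80,420,230,4 top=100,130,300,280,4;python3 go.py 554.6 230.8 25 -7.6
```

```text
t 5.3 tcp [544.8 130.1  25.3] yaw -7.71 open 49.1 F [ 0.9 -0.2 -1. ] j6 9.0
-> -0.00 -0.00 -0.11 | 101.1 -3.8 0.3
```

View pics/scene4.png

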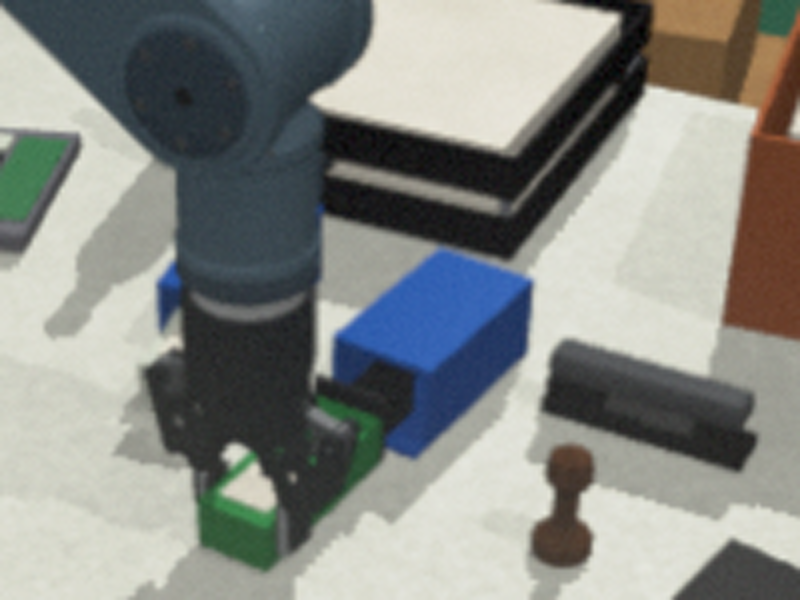

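The cassette is coming out level, with its black handle still half inside the sleeve (crop ~385,390). I'll keep pulling and then set it down.

>>> apply_moves(increments="0 0 0 -10 0 0 150;0 0 0 -24 0 0 150;0 0 0 -40 0 0 150;0 0 0 -58 0 0 150;0 0 0 -78 0 -1 150;0 0 0 -98 0 -1 150;0 0 0 -112 0 -1 150;0 0 0 -118 0 -1 150;0 0 0 -118 0 2 150;0 0 0 -118 0 4 150;0 0 0 -118 0 4 150")

```text
time_s: 6.4
tcp_pos: [0.5287, 0.0148, 0.0207]
tcp_rot: [0.752, 0.659, -0.0, -0.0]
contact_force: [-0.2, -0.0, -2.4]
opening: 0.0491
```

```bash
python3 snap.py 5 scene=200,110,400,260,4 top=100,130,300,280,4;python3 go.py 554.6 230.8 25 -7.6
```

```text
t 6.5 tcp [529.   14.8  21. ] yaw -7.58 open 49.2 F [ 0.5  0.4 -2. ] j6 -3.7
-> -0.03 -0.01 0.02 | 217.5 -3.1 -4.0
```

View pics/scene5.png

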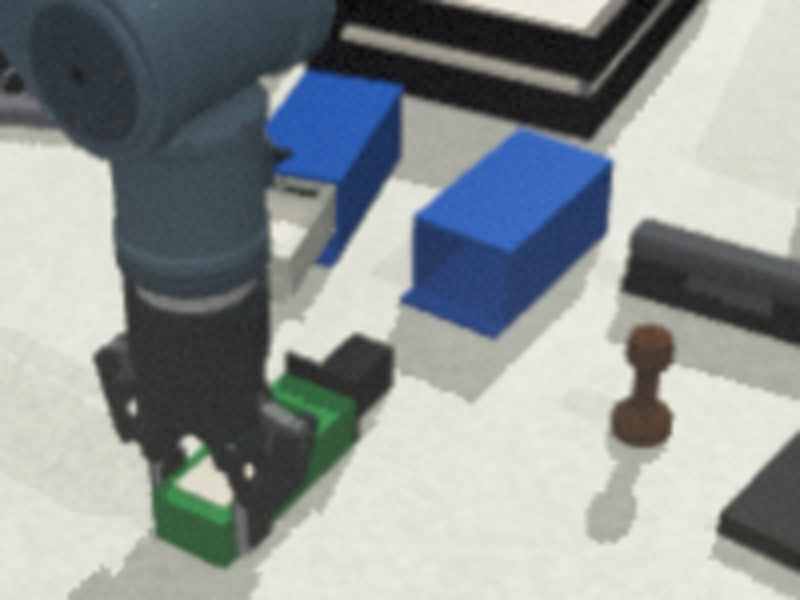

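The cassette is fully out and level, with the sleeve empty. I'll lower it to contact.

>>> apply_moves(increments="0 0 0 0 0 0.7 150;0 0 0 0 0 1.2 150;0 0 0 0 0 1.2 150")

```text
time_s: 6.8
tcp_pos: [0.5291, 0.0143, 0.02]
tcp_rot: [0.753, 0.659, 0.0, -0.0]
contact_force: [-0.2, -0.3, -1.9]
opening: 0.0492
```

>>> apply_moves(increments="0 0 0 0 0 0.8 150;0 0 0 0 0 1.2 150;0 0 0 0 0 1.2 150")

```text
time_s: 7.1
tcp_pos: [0.5292, 0.0142, 0.0196]
tcp_rot: [0.753, 0.659, 0.0, -0.0]
contact_force: [-4.1, 0.1, 5.9]
opening: 0.0491
```

>>> apply_moves(increments="0 0 0 0 0 0 110;0 0 0 0 0 0 60;0 0 0 0 0 0 0;0 0 0 0 0 0 0;0 0 0 0 0 0 0;0 0 0 0 0 -10 0;0 0 0 0 0 -40 0;0 0 0 0 0 -80 0;0 0 0 0 0 -120 0;0 0 0 0 0 -120 0")

```text
time_s: 8.1
tcp_pos: [0.5333, 0.0134, 0.1456]
tcp_rot: [0.753, 0.659, 0.004, 0.005]
contact_force: [1.5, 0.2, 0.6]
opening: 0.0851
```

```bash
python3 snap.py 6 scene=200,110,400,260,4 top=200,150,400,300,4;python3 go.py 564.6 130.8 125 -7.6
```

```text
t 8.2 tcp [530.1  13.9 140.7] yaw -7.63 open 85.6 F [-0.9 -0.5 -0.8] j6 -3.7
-> 0.20 0.01 -0.03 | 120.5 18.7 15.7
```

View pics/scene6.png

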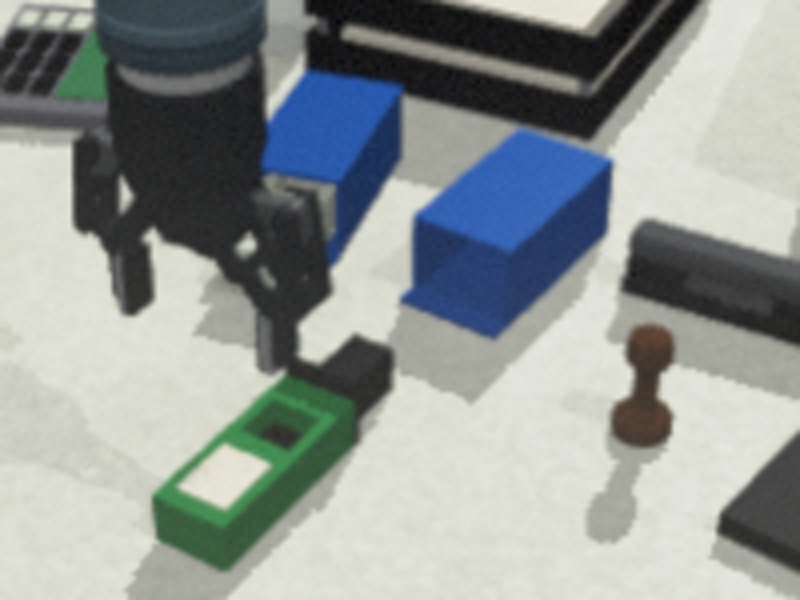

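View pics/top6.png

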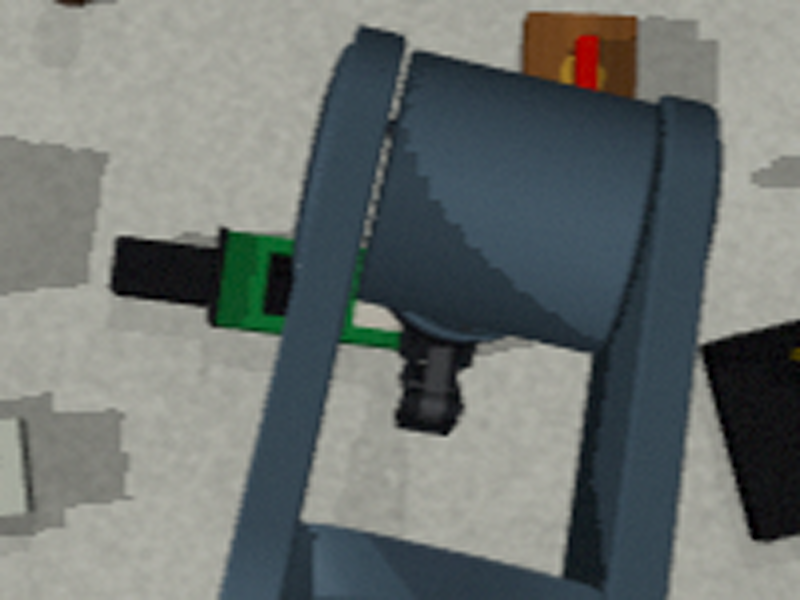

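The cassette sits level on the desk. The handle is visible in the top view at crop (113–215, 237–305), so I'll measure it there and in the scene view.

```bash
python3 - <<'E'
from h import *
O=np.array([538.7,86.6]);A=-97.6
for n in ("top6","scene6"):
    c=load(n)
    for z,w in ((32,15),): 
        print(n,"handle +y",edge(c,O,A,(-92,w),(-50,w),z,half=8),"-y",edge(c,O,A,(-92,-w),(-50,-w),z,half=8),"rear",edge(c,O,A,(-95,-13),(-95,13),z,half=8))
    print("  body +y",edge(c,O,A,(-30,25),(0,25),34,half=8,ch=[-.5,1,-.5]),"-y",edge(c,O,A,(-30,-25),(0,-25),34,half=8,ch=[-.5,1,-.5]))
E
```

```text
top6 handle +y (np.float64(-5.12), np.float64(1.79), np.float64(0.46), 25) -y (np.float64(-6.4), np.float64(0.4), np.float64(0.11), 25) rear (np.float64(-0.07), np.float64(-0.13), np.float64(0.38), 23)
  body +y (np.float64(-3.7), np.float64(1.24), np.float64(0.42), 25) -y (np.float64(-4.54), np.float64(3.54), np.float64(0.45), 17)
scene6 handle +y (np.float64(7.57), np.float64(21.88), np.float64(0.92), 5) -y (np.float64(-1.51), np.float64(1.58), np.float64(0.4), 25) rear (np.float64(-2.33), np.float64(0.52), np.float64(0.37), 25)
  body +y (np.float64(-1.56), np.float64(3.88), np.float64(0.5), 17) -y (np.float64(-1.2), np.float64(1.39), np.float64(0.32), 25)
```

```bash
python3 go.py 547.7 161.5 21 -7.2
```

```text
t 8.2 tcp [530.1  13.9 140.7] yaw -7.63 open 85.6 F [-0.9 -0.5 -0.8] j6 -3.7
-> 0.20 0.01 -0.43 | 148.7 -2.5 119.6
```

>>> apply_moves(increments="0 0 -0.4 50 -1 0 0;0 0 -0.4 100 -2 10 0;0 0 -0.4 140 -2.5 40 0;0 0 -0.4 148.7 -2.5 70 0;0 0 -0.4 148.7 -2.5 100 0;0 0 -0.4 148.7 -2.5 119 0;0 0 -0.4 148.7 -2.5 119.5 0;0 0 -0.4 148.7 -2.5 119.5 0;0 0 -0.4 148.7 -2.5 119.5 0")

```text
time_s: 9.1
tcp_pos: [0.5471, 0.1617, 0.0202]
tcp_rot: [0.75, 0.661, 0.001, 0.0]
contact_force: [-0.0, 0.2, 0.8]
opening: 0.0852
```

```bash
python3 snap.py 7 scene=200,110,400,260,4 top=200,150,400,300,4;python3 go.py 547.7 161.5 21 -7.2
```

```text
t 9.2 tcp [547.5 161.7  20.7] yaw -7.25 open 85.3 F [0.3 0.  0.8] j6 11.8
-> 0.14 -0.03 -0.05 | -0.2 0.2 -0.3
```

View pics/scene7.png

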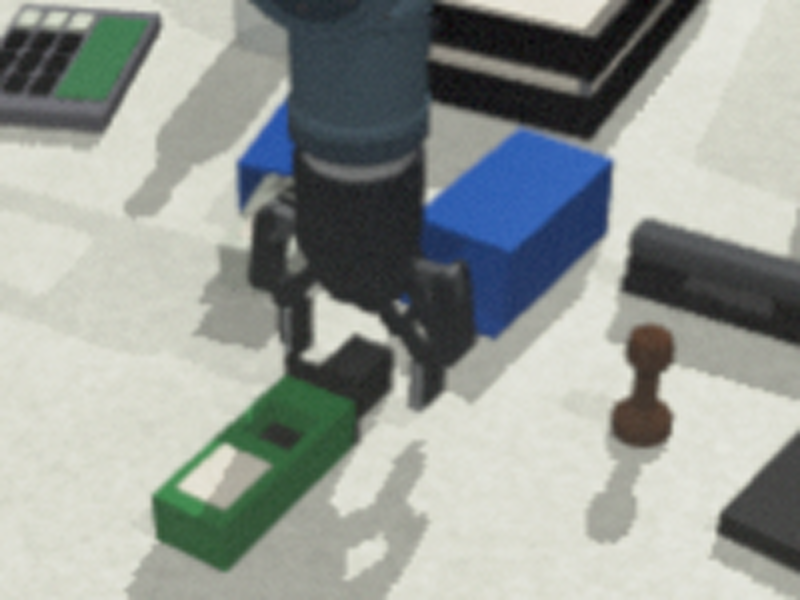

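The fingers straddle the handle (crop 345,370), so I'll close.

>>> apply_moves(increments="0 0 0 0 0 -0.5 60;0 0 0 0 0 -0.5 100;0 0 0 0 0 -0.5 130;0 0 0 0 0 -0.5 160;0 0 0 0 0 -0.5 190;0 0 0 0 0 -0.5 220;0 0 0 0 0 -0.5 220;0 0 0 0 0 -0.5 220;0 0 0 0 0 -0.5 220", force=40)

```text
time_s: 10.1
tcp_pos: [0.5466, 0.1618, 0.0201]
tcp_rot: [0.75, 0.661, 0.0, 0.0]
contact_force: [-1.0, 0.1, 5.0]
opening: 0.0293
```

```bash
python3 go.py 547.7 161.5 80 -7.2
```

```text
t 10.1 tcp [546.6 161.8  20.1] yaw -7.24 open 29.3 F [-1.   0.1  5. ] j6 11.8
-> 0.02 -0.01 -0.04 | -0.2 1.2 -59.9
```

>>> apply_moves(increments="0 0 0 0 0 0 220;0 0 0 0 0 0 220;0 0 0 0 0 -5 220;0 0 0 0 0 -15 220;0 0 0 0 0 -30 220;0 0 0 0 0 -45 220;0 0 0 0 0 -60 220;0 0 0 0 0 -60 220;0 0 0 0 0 -60 220", force=90)

```text
time_s: 11.0
tcp_pos: [0.5468, 0.1618, 0.0807]
tcp_rot: [0.75, 0.661, 0.001, 0.0]
contact_force: [-1.2, -0.3, -2.8]
opening: 0.0288
```

```bash
python3 snap.py 8 scene=200,110,400,260,4 top=200,150,400,300,4;python3 go.py 547.7 161.5 80 -7.2
```

```text
t 11.1 tcp [545.9 161.7  79.4] yaw -7.24 open 28.9 F [-0.2  0.1 -2. ] j6 11.8
-> -0.05 0.01 -0.04 | 0.0 1.8 -0.7
```

View pics/scene8.png

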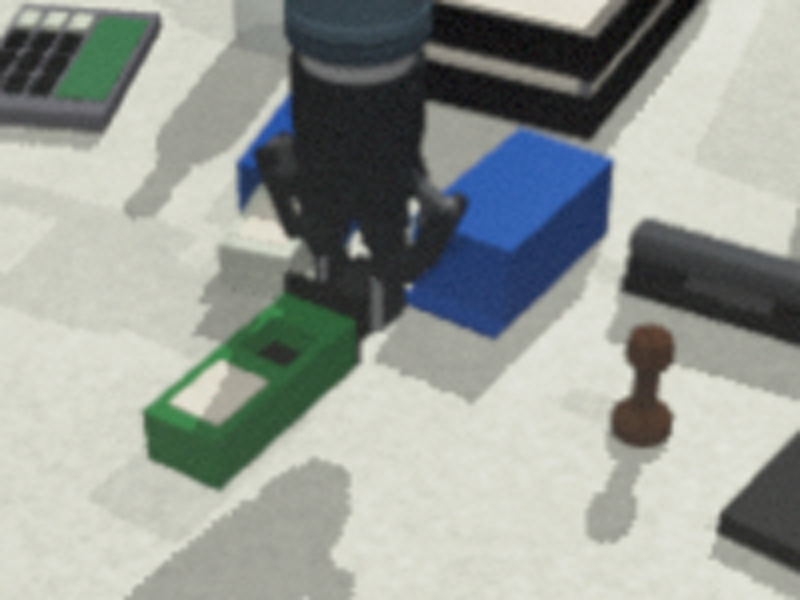

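View pics/top8.png

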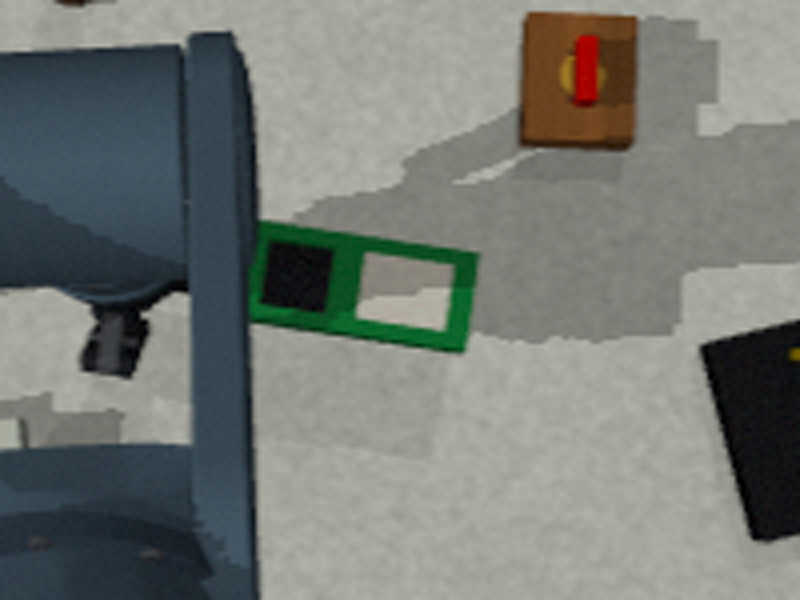

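The cassette is lifted and level, and its nose is visible in the top view (crop 470,300). I'll compare this with the robot prediction to get the camera-to-robot bias and the grip offset.

```bash
python3 - <<'E'
from h import *
A=-97.24; d=np.array([np.cos(np.radians(A)),np.sin(np.radians(A))]); O=np.array([546.0,161.7])+75.5*d
print(O)
g=[-.5,1,-.5]
for n in ("top8","scene8"):
    c=load(n); top=79.5-20.1+34
    print(n,"+y",edge(c,O,A,(-10,25),(90,25),top,half=9,ch=g),"-y",edge(c,O,A,(-10,-25),(90,-25),top,half=9,ch=g),"nose",edge(c,O,A,(95,-23),(95,23),top,half=9,ch=g))
# height of nose vs rear from triangulating the nose top corners / pocket
for n in ("top8","scene8"):
    c=load(n); h=cv2.cvtColor(c["pixels"],cv2.COLOR_RGB2HSV).astype(int)
    m=((h[...,0]>45)&(h[...,0]<85)&(h[...,1]>110)).astype(np.uint8)
    m[:, :200]=0
    if n[0]=="t": m[:,400:]=0; m[:180]=0; m[250:]=0
    else: m[:,330:]=0;m[:170]=0;m[260:]=0;m[:,:225]=0
    cs,_=cv2.findContours(m,cv2.RETR_EXTERNAL,cv2.CHAIN_APPROX_NONE); k=max(cs,key=cv2.contourArea)
    print(n,cv2.approxPolyDP(k,2.5,True).reshape(-1,2).tolist())
T=load("top8");S=load("scene8")
for z in (0,):
  loc=lambda x,y:O+x*d+y*np.array([-d[1],d[0]])
  for q in ((95,25),(95,-25),(-35,25),(-35,-25)):
    w=np.r_[loc(*q),93.4]/1000; print(q,np.round(proj(T,w)[0],1),np.round(proj(S,w)[0],1))
E
```

```text
[536.48504986  86.80196449]
top8 +y (np.float64(-0.42), np.float64(0.21), np.float64(0.15), 25) -y (np.float64(7.19), np.float64(0.07), np.float64(0.07), 18) nose (np.float64(1.52), np.float64(0.57), np.float64(0.28), 25)
scene8 +y (np.float64(-6.11), np.float64(1.0), np.float64(0.54), 19) -y (np.float64(2.26), np.float64(0.3), np.float64(0.42), 25) nose (np.float64(-0.34), np.float64(-0.77), np.float64(0.64), 23)
top8 [[264, 205], [261, 217], [263, 230], [315, 237], [318, 213]]
scene8 [[287, 190], [271, 184], [252, 200], [256, 198], [268, 206], [254, 219], [243, 213], [242, 208], [237, 212], [254, 219], [283, 196], [287, 200], [283, 196]]
(95, 25) [320.  212.8] [252.7 220.2]
(95, -25) [316.5 237.3] [234.3 211.8]
(-35, 25) [256.6 203.1] [287.9 189.7]
(-35, -25) [252.7 227.4] [270.1 182.5]
```

```bash
python3 go.py 409.3 26.1 80 15.4
```

```text
t 11.1 tcp [545.9 161.7  79.4] yaw -7.24 open 28.9 F [-0.2  0.1 -2. ] j6 11.8
-> -0.05 0.00 -22.64 | -151.7 -118.4 -0.5
```

>>> apply_moves(increments="0 0 -3 -15 -12 0 220;0 0 -6 -35 -27 0 220;0 0 -9 -58 -45 0 220;0 0 -12 -80 -63 0 220;0 0 -15 -102 -80 0 220;0 0 -18 -122 -95 0 220;0 0 -21 -140 -109 0 220;0 0 -22.6 -148 -116 0 220;0 0 -22.6 -151.7 -118.4 0 220;0 0 -22.6 -151.7 -118.4 0 220;0 0 -22.6 -151.7 -118.4 0 220")

```text
time_s: 12.2
tcp_pos: [0.4102, 0.0264, 0.0798]
tcp_rot: [0.607, 0.795, 0.0, 0.0]
contact_force: [0.1, -0.2, -1.5]
opening: 0.0286
```

```bash
python3 snap.py 9 scene=80,180,280,330,4 top=280,180,480,330,4;python3 go.py 409.3 26.1 80 15.4
```

```text
t 12.3 tcp [410.3  26.5  79.8] yaw 15.37 open 28.8 F [ 0.   0.4 -1.7] j6 -28.3
-> 0.01 -0.00 -0.03 | -0.1 -1.0 -0.2
```

View pics/scene9.png

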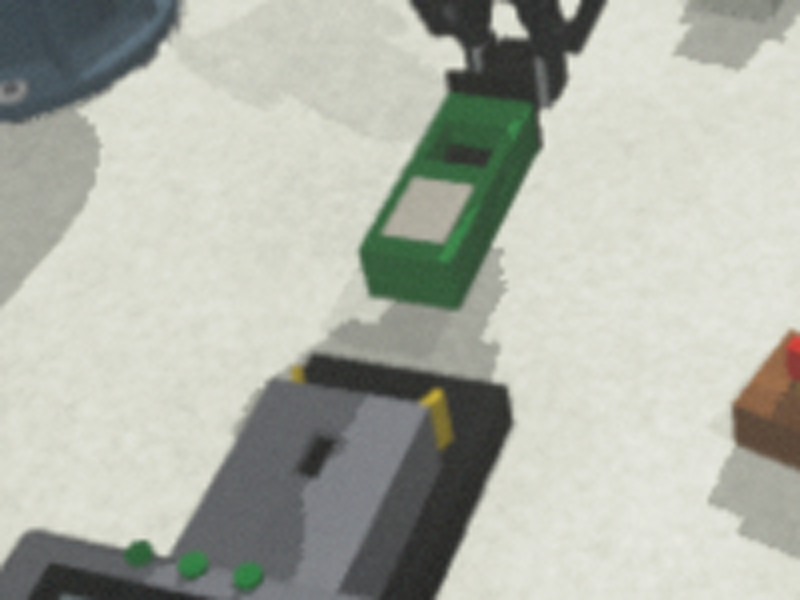

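View pics/top9.png

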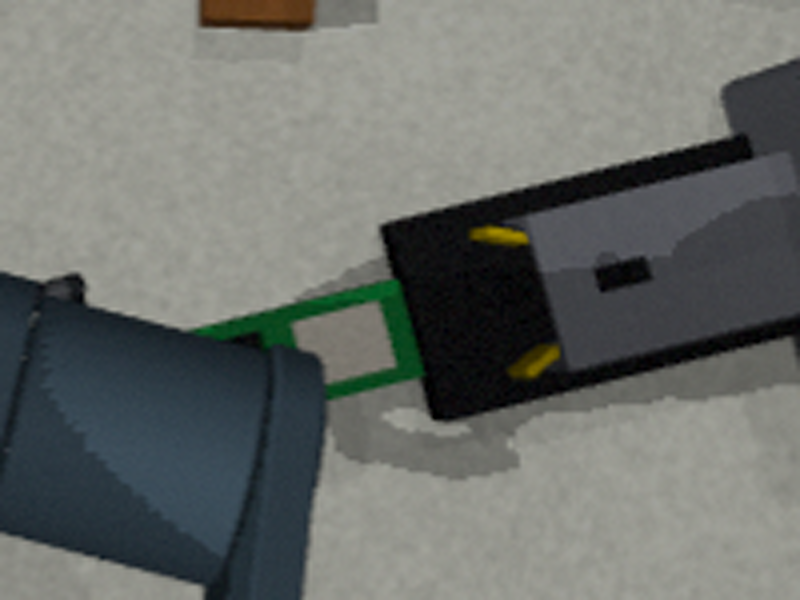

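The cassette nose points at the bay, with the sill and cheeks clear in both views. I'll measure the lateral and yaw offsets in the bay frame.

```bash
python3 - <<'E'
from h import *
A=-74.63; d=np.array([np.cos(np.radians(A)),np.sin(np.radians(A))]); n_=np.array([-d[1],d[0]])
BO=np.array([474.37,-210.07]); G=np.array([410.3,26.5])
r=G-BO; print("tcp in bay frame",r@d,r@n_)
g=[-.5,1,-.5]
CO=BO+(r@d)*d  # frame on bay axis
for n in ("top9","scene9"):
    c=load(n); z=93.7
    for h in (5,):
        print(n,"+y",edge(c,CO,A,(115,25),(165,25),z,half=h,ch=g),"-y",edge(c,CO,A,(130 if n[0]=='t' else 115,-25),(165,-25),z,half=h,ch=g),"nose",edge(c,CO,A,(170,-20),(170,20),z,half=7,ch=g))
    print(" roof +y",edge(c,BO,A,(5,41),(90,41),74,half=5)," -y",edge(c,BO,A,(5,-41),(90,-41),74,half=5)," front",edge(c,BO,A,(0,-35),(0,35),74,half=5))
E
```

```text
tcp in bay frame -245.0907479896014 0.9246890816351769
top9 +y (np.float64(0.86), np.float64(-0.11), np.float64(0.13), 25) -y (np.float64(0.96), np.float64(-0.03), np.float64(0.14), 25) nose (np.float64(0.17), np.float64(0.43), np.float64(0.2), 25)
 roof +y (np.float64(0.11), np.float64(0.11), np.float64(0.1), 25)  -y (np.float64(-0.05), np.float64(0.13), np.float64(0.11), 25)  front (np.float64(-0.16), np.float64(0.58), np.float64(0.48), 25)
scene9 +y (np.float64(-3.27), np.float64(0.08), np.float64(0.1), 14) -y (np.float64(2.84), np.float64(0.29), np.float64(0.11), 25) nose (np.float64(-2.5), np.float64(0.97), np.float64(0.75), 22)
 roof +y (np.float64(1.75), np.float64(0.33), np.float64(0.19), 25)  -y (np.float64(1.31), np.float64(0.88), np.float64(0.45), 25)  front (np.float64(-2.23), np.float64(0.02), np.float64(0.44), 24)
```

```bash
python3 - <<'E'
from h import *
A=-74.63; d=np.array([np.cos(np.radians(A)),np.sin(np.radians(A))]); n_=np.array([-d[1],d[0]])
BO=np.array([474.37,-210.07])
for t in ("top9","scene9"):
    c=load(t); P=depthpts(c,np.ones(c["depth"].shape,bool))*1000
    q=P[:,:2]-BO; x=q@d; y=q@n_
    f=lambda a,b,e,g:np.median(P[(x>a)&(x<b)&(y>e)&(y<g)][:,2])
    print(t,"sill",f(-45,-25,35,48),f(-45,-25,-48,-35),"roof",f(60,90,-30,30),"desk",f(-120,-90,60,90), "cass top", f(-95,-80,-20,20),f(-100,-80,-23,-19))
E
python3 go.py 409.1 25.2 54 15.4
```

```text
top9 sill 29.617059950628022 30.108551312698964 roof 73.65833592020854 desk 0.06904731752643833 cass top 93.3443316361533 92.68404596359325
scene9 sill 29.82233858949501 30.433051508249488 roof 74.53872527035887 desk 0.031491602433431076 cass top 91.5878634932078 91.42585980176233
t 12.3 tcp [410.3  26.5  79.8] yaw 15.37 open 28.8 F [ 0.   0.4 -1.7] j6 -28.3
-> 0.01 -0.00 -0.03 | -0.9 -1.5 25.8
```

>>> apply_moves(increments="0 0 0 0 -0.9 10 220;0 0 0 0 -0.9 22 220;0 0 0 0 -0.9 26 220;0 0 0 0 -0.9 26 220;0 0 0 -10 -0.9 26 220;0 0 0 -25 -0.9 26 220;0 0 0 -40 -0.9 26 220;0 0 0 -50 -0.9 26 220;0 0 0 -55 -0.9 26.5 220;0 0 0 -55 -0.9 27 220")

```text
time_s: 13.3
tcp_pos: [0.4239, -0.0278, 0.053]
tcp_rot: [0.607, 0.795, 0.0, 0.0]
contact_force: [-0.2, 0.4, -1.3]
opening: 0.0283
```

```bash
python3 snap.py 10 scene=80,180,280,330,4 top=280,180,480,330,4;python3 go.py 409.3 26.1 80 15.4
```

```text
t 13.4 tcp [423.2 -26.9  52.7] yaw 15.34 open 28.6 F [-0.2 -0.5 -1.2] j6 -35.1
-> -0.02 -0.03 -0.06 | 54.8 0.6 -27.3
```

View pics/scene10.png

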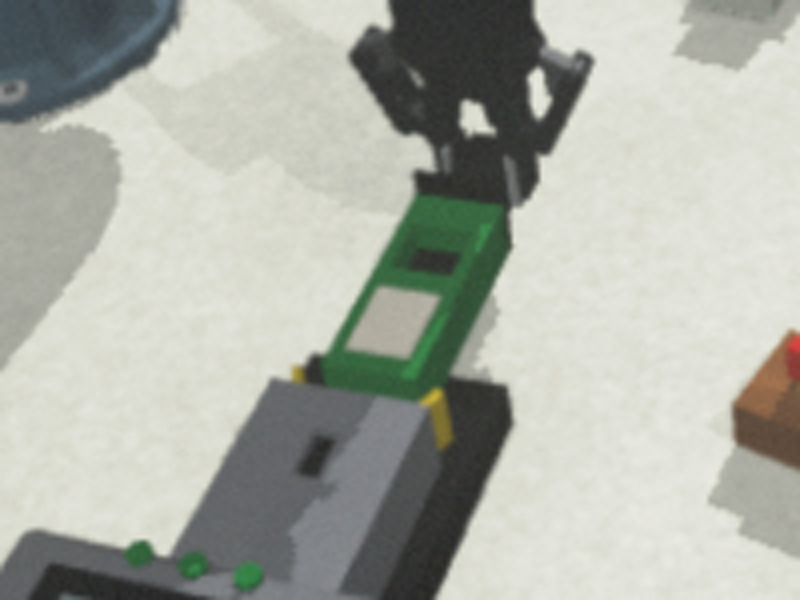

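View pics/top10.png

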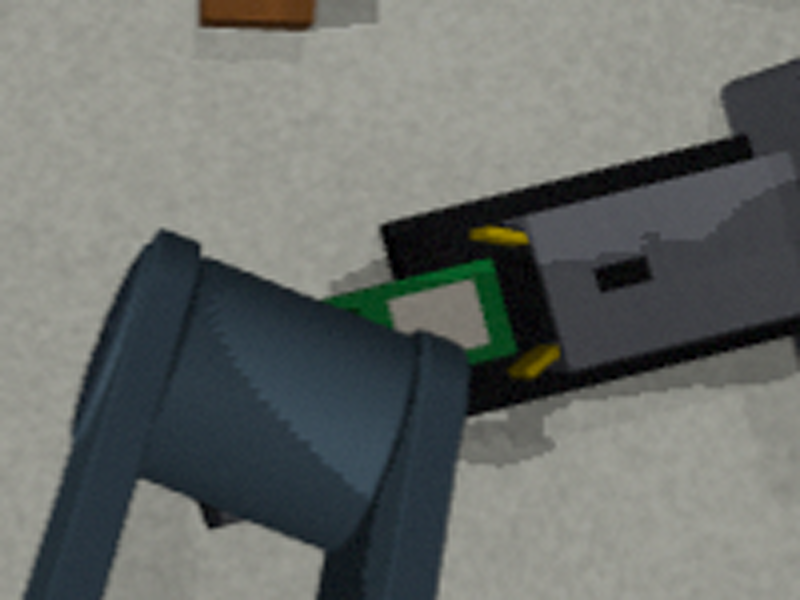

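```bash
python3 - <<'E'
from h import *
from bench import monitor
A=-74.63; d=np.array([np.cos(np.radians(A)),np.sin(np.radians(A))]); n_=np.array([-d[1],d[0]])
BO=np.array([474.37,-210.07]); G=np.array([423.5,-27.3])
CO=BO+((G-BO)@d)*d; g=[-.5,1,-.5]
for n in ("top10","scene10"):
    c=load(n); z=66
    print(n,"+y",edge(c,CO,A,(115,25),(165,25),z,half=5,ch=g),"-y",edge(c,CO,A,(150 if n[0]=='t' else 115,-25),(167,-25),z,half=5,ch=g),"nose",edge(c,CO,A,(170,-20),(170,20),z,half=7,ch=g))
E
```

```text
top10 +y (np.float64(-0.56), np.float64(0.23), np.float64(0.14), 25) -y (np.float64(-0.82), np.float64(-0.22), np.float64(0.28), 25) nose (np.float64(0.34), np.float64(0.03), np.float64(0.11), 25)
scene10 +y (np.float64(0.76), np.float64(0.31), np.float64(0.28), 25) -y (np.float64(0.99), np.float64(0.33), np.float64(0.21), 25) nose (np.float64(-1.45), np.float64(-1.8), np.float64(0.66), 24)
```

Both views say the cassette is 0.6–0.7 mm to the −y side, so I'll correct by that and insert, watching forces.

>>> apply_moves(increments="0 0 0 0 0.7 0.4 220;0 0 0 -6 0.7 0.6 220;0 0 0 -14 0.7 0.6 220;0 0 0 -22 0.7 0.6 220;0 0 0 -30 0.7 0.6 220;0 0 0 -38 0.7 0.6 220;0 0 0 -46 0.7 0.6 220;0 0 0 -54 0.7 0.6 220;0 0 0 -54 0.7 0.6 220")

```text
time_s: 14.3
tcp_pos: [0.4391, -0.0801, 0.0524]
tcp_rot: [0.607, 0.795, 0.0, 0.0]
contact_force: [-0.4, 0.6, -1.4]
opening: 0.0283
```

```bash
python3 go.py 463.9 -172 51.5 15.37
```

```text
t 14.3 tcp [439.1 -80.1  52.4] yaw 15.3 open 28.3 F [-0.4  0.6 -1.4] j6 -40.9
-> 0.03 0.04 -0.07 | -95.2 -0.3 1.0
```

>>> apply_moves(increments="0 0 0 -8 -0.2 0.2 220;0 0 0 -16 -0.2 0.2 220;0 0 0 -24 -0.2 0.2 220;0 0 0 -32 -0.2 0.2 220;0 0 0 -40 -0.2 0.2 220;0 0 0 -48 -0.2 0.2 220;0 0 0 -56 -0.2 0.2 220;0 0 0 -64 -0.2 0.2 220;0 0 0 -72 -0.2 0.2 220;0 0 0 -80 -0.2 0.2 220;0 0 0 -80 -0.2 0.2 220")

```text
time_s: 15.4
tcp_pos: [0.46, -0.1573, 0.0522]
tcp_rot: [0.607, 0.795, -0.0, 0.0]
contact_force: [-0.3, -0.3, -2.2]
opening: 0.0285
```

```bash
python3 snap.py 11 scene=80,180,280,330,4 top=280,180,480,330,4; python3 go.py 463.9 -172 51.5 15.37
```

```text
t 15.5 tcp [ 459.4 -156.2   51.9] yaw 15.34 open 28.8 F [-0.9 -0.1 -1.9] j6 -48.2
-> -0.01 -0.02 -0.03 | -16.4 0.2 0.4
```

View pics/scene11.png

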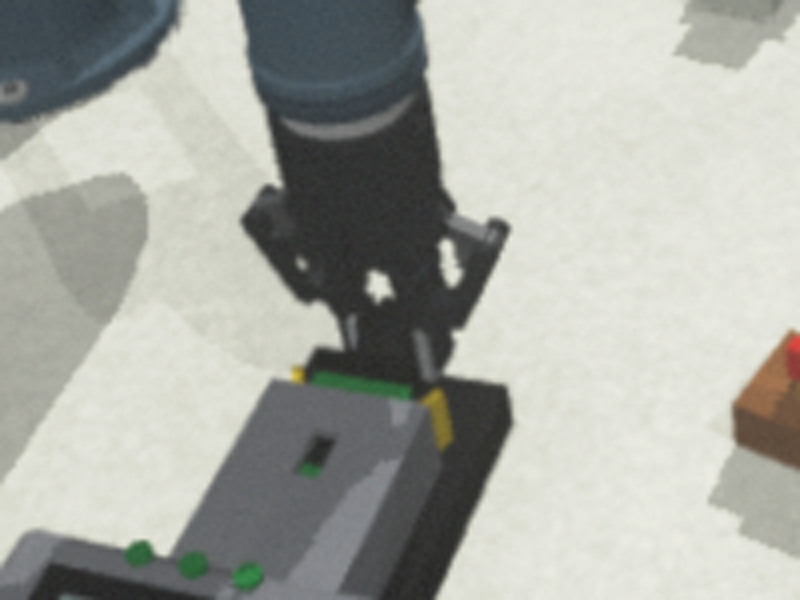

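The cassette is nearly in and forces are near zero. I'll make the final approach in small steps until the flange touches.

>>> apply_moves(increments="0 0 0 -5 0 0 220;0 0 0 -10 0 0 220;0 0 0 -13 0 0.2 220;0 0 0 -14.5 0 0.4 220;0 0 0 -14.5 0 0.4 220")

```text
time_s: 16.0
tcp_pos: [0.4634, -0.1703, 0.0516]
tcp_rot: [0.606, 0.795, -0.0, -0.0]
contact_force: [-0.3, -0.2, -2.0]
opening: 0.0288
```

```bash
python3 go.py 463.9 -172 51.5 15.37
```

```text
t 16.0 tcp [ 463.4 -170.3   51.6] yaw 15.35 open 28.8 F [-0.3 -0.2 -2. ] j6 -49.3
-> -0.00 -0.00 -0.02 | -1.7 0.1 0.1
```

>>> apply_moves(increments="0 0 0 -1 0 0.3 220;0 0 0 -2 0 0.6 220;0 0 0 -2 0 0.6 220")

```text
time_s: 16.3
tcp_pos: [0.4639, -0.1721, 0.051]
tcp_rot: [0.606, 0.795, 0.0, -0.0]
contact_force: [0.5, 0.1, -1.8]
opening: 0.0287
```

>>> apply_moves(increments="0 0 0 -1 0 0.3 220;0 0 0 -1.5 0 0.5 220;0 0 0 -2 0 0.5 220;0 0 0 -2 0 0.5 220")

```text
time_s: 16.7
tcp_pos: [0.464, -0.173, 0.0503]
tcp_rot: [0.606, 0.795, 0.0, -0.001]
contact_force: [-0.7, 5.7, 0.4]
opening: 0.029
```

>>> apply_moves(increments="0 0 0 -0.5 0 0.5 220;0 0 0 -1 0 1 220;0 0 0 -1 0 1 220")

```text
time_s: 17.0
tcp_pos: [0.464, -0.173, 0.0502]
tcp_rot: [0.606, 0.795, 0.001, -0.002]
contact_force: [-5.8, 12.4, 15.6]
opening: 0.0289
```

```bash
python3 snap.py 12 scene=80,180,280,330,4 top=280,180,480,330,4; python3 go.py 463.9 -172 51.5 15.37
```

```text
t 17.1 tcp [ 464.  -173.    50.2] yaw 15.37 open 28.4 F [-5.4 12.  14.9] j6 -49.7
-> -0.06 -0.22 0.00 | 1.0 0.1 -1.3
```

View pics/scene12.png

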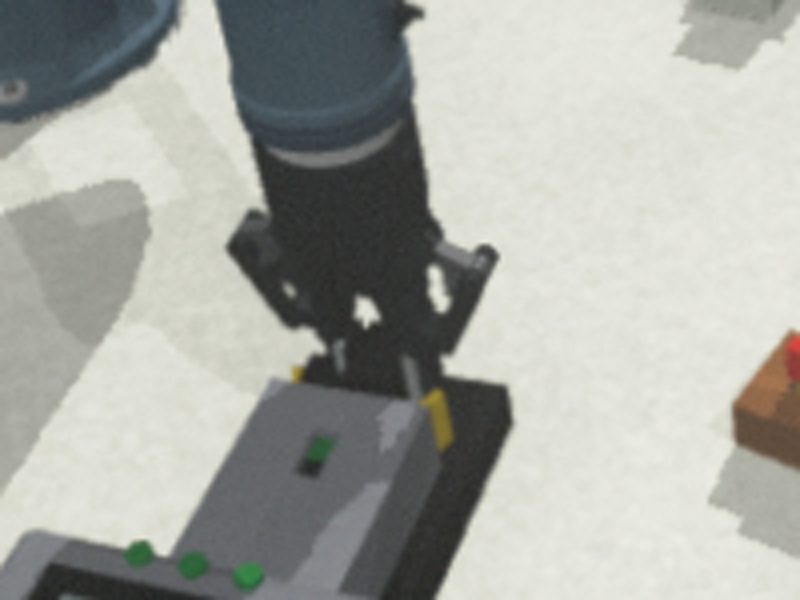

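The cassette is home: the flange meets the roof edge with 12 N axial force and 15 N on the floor, and green shows through the slot. I'll ease off, release and rise.

>>> apply_moves(increments="0 0 0 0 0 -0.6 220;0 0 0 0 0 -0.6 180;0 0 0 0 0 -0.6 120;0 0 0 0 0 -0.6 60;0 0 0 0 0 -0.6 0;0 0 0 0 0 -0.6 0;0 0 0 0 0 -0.6 0;0 0 0 0 0 -8 0;0 0 0 0 0 -30 0;0 0 0 0 0 -70 0;0 0 0 0 0 -110 0;0 0 0 0 0 -110 0")

```text
time_s: 18.3
tcp_pos: [0.4681, -0.1772, 0.1659]
tcp_rot: [0.606, 0.795, 0.0, 0.006]
contact_force: [0.5, -0.8, 0.3]
opening: 0.0853
```

```bash
python3 go.py 652 -68 120 90
```

```text
t 18.3 tcp [ 468.1 -177.2  165.9] yaw 15.38 open 85.3 F [ 0.5 -0.8  0.3] j6 -49.7
-> 0.03 0.69 -74.62 | 56.9 206.0 46.9
```

```bash
python3 - <<'E'
from h import *
# unpolluted frames
for n in ("top6","top8","scene0","scene8"):
    c=load(n); O=np.array([652.,-68.]); A=0.5; r=[1,-.5,-.5]
    print(n,"bar +y",edge(c,O,A,(-14,5.5),(14,5.5),56.5,half=6,ch=r),"-y",edge(c,O,A,(-14,-5.5),(14,-5.5),56.5,half=6,ch=r),"x+",edge(c,O,A,(18,-4.5),(18,4.5),56.5,half=6,ch=r),"x-",edge(c,O,A,(-18,-4.5),(-18,4.5),56.5,half=6,ch=r))
    print("   stand +y",edge(c,O,A,(-30,30),(30,30),30,half=8),"-y",edge(c,O,A,(-30,-30),(30,-30),30,half=8),"x+",edge(c,O,A,(35,-25),(35,25),30,half=8),"x-",edge(c,O,A,(-35,-25),(-35,25),30,half=8))
def red(c):
    h=cv2.cvtColor(c["pixels"],cv2.COLOR_RGB2HSV).astype(int)
    return (((h[...,0]<6)|(h[...,0]>174))&(h[...,1]>190)&(h[...,2]>110)).astype(np.uint8)
for n,x0,y0,x1,y1 in (("top8",325,145,375,195),("scene8",260,255,310,300)):
    c=load(n); m=red(c); k=np.zeros_like(m);k[y0:y1,x0:x1]=1; m&=k
    cs,_=cv2.findContours(m,cv2.RETR_EXTERNAL,cv2.CHAIN_APPROX_NONE); q=max(cs,key=len); print(n,m.sum(),cv2.boundingRect(q),cv2.minAreaRect(q))
c=load("scene0"); print(cv2.imwrite("pics/key_s.png",cv2.resize(c["pixels"][255:300,260:310,::-1],None,fx=12,fy=12,interpolation=cv2.INTER_CUBIC)))
c=load("top0"); print(cv2.imwrite("pics/key_t.png",cv2.resize(c["pixels"][145:195,325:375,::-1],None,fx=12,fy=12,interpolation=cv2.INTER_CUBIC)))
E
```

```text
top6 bar +y (np.float64(0.24), np.float64(1.2), np.float64(0.16), 22) -y (np.float64(0.09), np.float64(-2.95), np.float64(0.53), 22) x+ (np.float64(-0.92), np.float64(1.77), np.float64(0.09), 25) x- (np.float64(-4.32), np.float64(3.75), np.float64(0.41), 25)
   stand +y (np.float64(2.75), np.float64(-3.03), np.float64(0.59), 13) -y (np.float64(-0.79), np.float64(0.67), np.float64(0.56), 22) x+ (np.float64(-2.1), np.float64(-2.17), np.float64(0.6), 25) x- (np.float64(5.52), np.float64(-1.96), np.float64(0.98), 15)
top8 bar +y (np.float64(0.3), np.float64(0.56), np.float64(0.1), 25) -y (np.float64(0.13), np.float64(-2.97), np.float64(0.52), 25) x+ (np.float64(-0.91), np.float64(1.79), np.float64(0.09), 25) x- (np.float64(-2.33), np.float64(1.72), np.float64(0.09), 25)
   stand +y (np.float64(2.49), np.float64(-1.84), np.float64(0.61), 25) -y (np.float64(-0.46), np.float64(-0.64), np.float64(0.2), 25) x+ (np.float64(-2.05), np.float64(-2.27), np.float64(0.6), 25) x- (np.float64(2.83), np.float64(-2.13), np.float64(0.57), 25)
scene0 bar +y (np.float64(-2.72), np.float64(-1.87), np.float6
[... 468 characters left out ...]
8 bar +y (np.float64(-2.6), np.float64(-1.84), np.float64(0.3), 25) -y (np.float64(-1.8), np.float64(-1.01), np.float64(0.26), 25) x+ (np.float64(-3.58), np.float64(5.28), np.float64(0.27), 23) x- (np.float64(-3.99), np.float64(1.85), np.float64(0.1), 21)
   stand +y (np.float64(-2.05), np.float64(-1.62), np.float64(0.55), 25) -y (np.float64(-2.14), np.float64(-1.28), np.float64(0.82), 24) x+ (np.float64(-4.77), np.float64(-3.16), np.float64(0.87), 25) x- (np.float64(-4.16), np.float64(-2.18), np.float64(0.54), 25)
top8 84 (344, 159, 6, 16) ((346.5, 166.5), (15.0, 5.0), 90.0)Traceback (most recent call last):
  File "<stdin>", line 12, in <module>
ValueError: max() iterable argument is empty
```

```bash
python3 go.py 654 -68.2 120 89.3; cp pics/scene0.png /dev/null; python3 - <<'E'
from h import *
c=load("scene0"); cv2.imwrite("pics/key_s.png",cv2.resize(c["pixels"][255:300,260:310,::-1],None,fx=12,fy=12,interpolation=cv2.INTER_CUBIC))
E
```

```text
t 18.3 tcp [ 468.1 -177.2  165.9] yaw 15.38 open 85.3 F [ 0.5 -0.8  0.3] j6 -49.7
-> 0.04 0.69 -73.92 | 56.2 207.8 46.9
```

View pics/key_s.png

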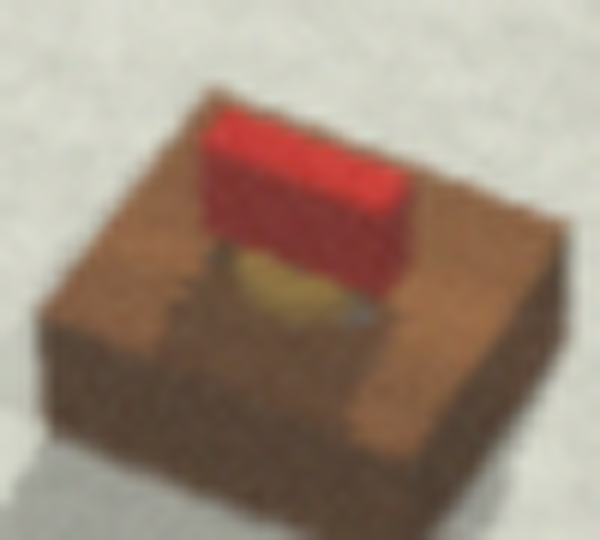

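The key stands upright with its bar along world x. I'll move above it.

>>> apply_moves(increments="0 0 -8.5 6 30 0 0;0 0 -17 12 60 0 0;0 0 -25.5 18 90 0 0;0 0 -34 25 115 0 0;0 0 -42.5 32 140 0 0;0 0 -51 40 165 0 0;0 0 -59.5 48 190 0 0;0 0 -68 56.2 207.8 20 0;0 0 -73.9 56.2 207.8 40 0;0 0 -73.9 56.2 207.8 47 0;0 0 -73.9 56.2 207.8 47 0")

```text
time_s: 19.4
tcp_pos: [0.6488, -0.0655, 0.1108]
tcp_rot: [0.008, 1.0, 0.0, -0.002]
contact_force: [0.0, -0.2, -0.0]
opening: 0.0858
```

```bash
python3 snap.py 13 scene=200,200,400,350,4 top=280,100,480,250,4; python3 go.py 654 -68.2 60 89.3
```

```text
t 19.5 tcp [650.2 -66.2 113.2] yaw 89.11 open 85.3 F [ 0.7  0.4 -0.3] j6 -105.3
-> -0.01 0.03 -0.19 | -3.8 -2.0 53.2
```

View pics/scene13.png

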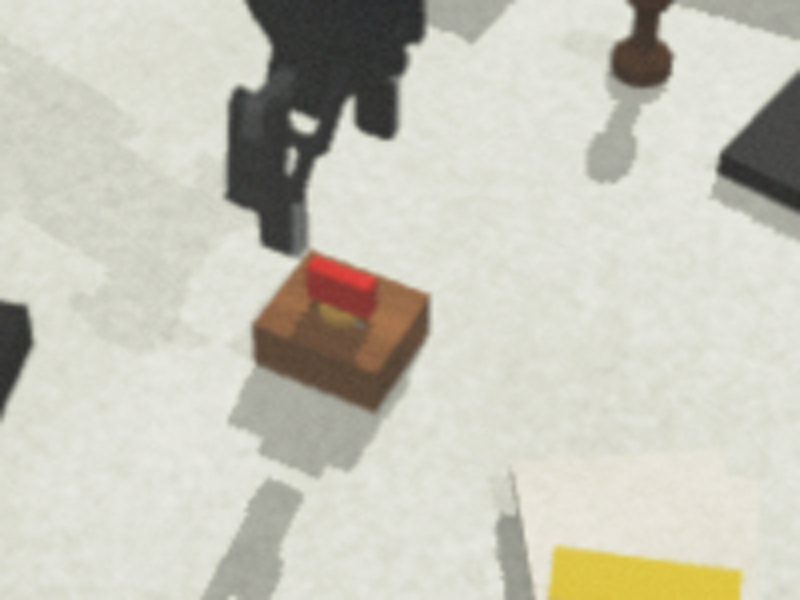

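>>> apply_moves(increments="0 0 -0.2 -3.8 -2 15 0;0 0 -0.2 -3.8 -2 35 20;0 0 -0.2 -3.8 -2 50 40;0 0 -0.2 -3.8 -2 58 60;0 0 -0.2 -3.8 -2 58.5 80;0 0 -0.2 -3.8 -2 58.5 80;0 0 -0.2 -3.8 -2 58.5 80", force=20)

```text
time_s: 20.2
tcp_pos: [0.6547, -0.068, 0.055]
tcp_rot: [0.005, 1.0, -0.0, 0.001]
contact_force: [0.1, -0.1, 0.2]
opening: 0.0584
```

```bash
python3 snap.py 14 scene=200,200,400,350,4 top=280,100,480,250,4; python3 go.py 654 -68.2 54 89.3
```

```text
t 20.3 tcp [654.6 -67.9  55.1] yaw 89.46 open 58.7 F [-0.1 -0.4  0.5] j6 -105.7
-> -0.03 0.10 0.16 | 0.6 -0.3 1.1
```

View pics/scene14.png

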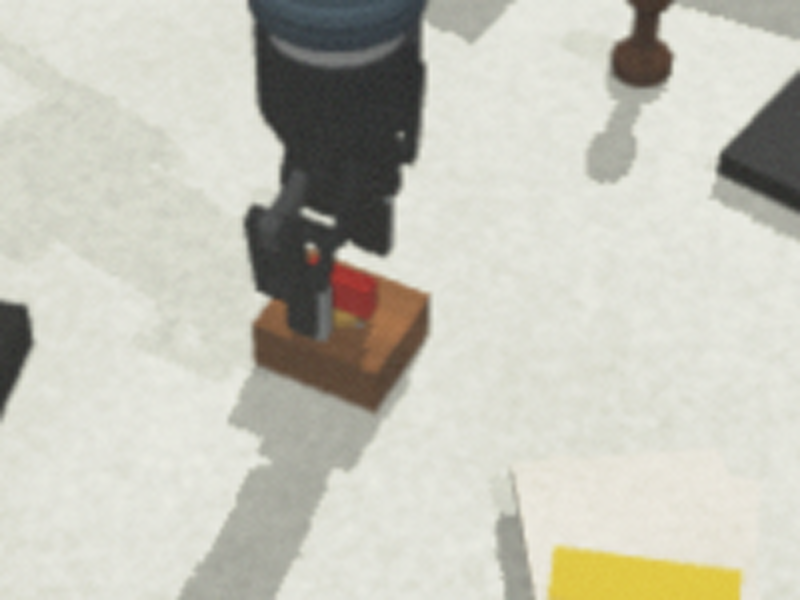

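>>> apply_moves(increments="0 0 0 0 0 0.5 120;0 0 0 0 0 0.5 160;0 0 0 0 0 0.5 190;0 0 0 0 0 0.5 210;0 0 0 0 0 0.5 230;0 0 0 0 0 0.5 250;0 0 0 0 0 0.5 250;0 0 0 0 0 0.5 250", force=25)

```text
time_s: 21.1
tcp_pos: [0.654, -0.0678, 0.0536]
tcp_rot: [0.005, 1.0, 0.0, 0.0]
contact_force: [-0.7, 0.6, 1.3]
opening: 0.0102
```

```bash
python3 snap.py 15 scene=200,200,400,350,4 top=280,100,480,250,4; python3 go.py 654 -68.2 54 89.3
```

```text
t 21.2 tcp [654.  -67.8  53.7] yaw 89.47 open 10.5 F [-0.2  0.5  1.9] j6 -105.7
-> -0.00 0.01 0.17 | 0.0 -0.4 -0.3
```

View pics/scene15.png

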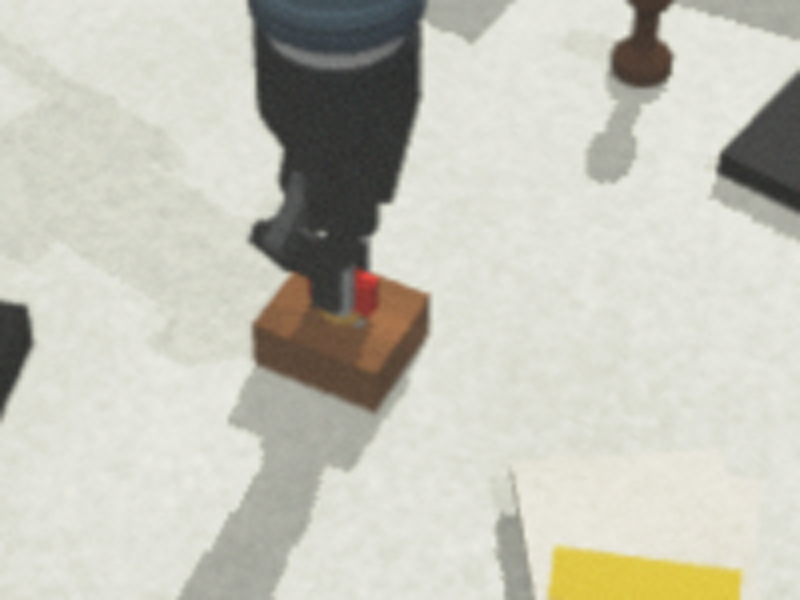

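>>> apply_moves(increments="0 0 0 0 0 0 250;0 0 0 0 0 -3 250;0 0 0 0 0 -10 250;0 0 0 0 0 -25 250;0 0 0 0 0 -45 250;0 0 0 0 0 -65 250;0 0 0 0 0 -80 250;0 0 0 0 0 -80 250;0 0 0 0 0 -80 250", force=45)

```text
time_s: 22.1
tcp_pos: [0.654, -0.0678, 0.1339]
tcp_rot: [0.005, 1.0, -0.0, 0.0]
contact_force: [0.0, 0.4, -0.4]
opening: 0.0098
```

```bash
python3 snap.py 16 scene=240,180,360,270,6 top=280,100,480,250,4; python3 go.py 486 -249 130 15.37
```

```text
t 22.2 tcp [653.1 -67.5 132.3] yaw 89.46 open 10.1 F [-0.7  0.8 -0.8] j6 -105.7
-> -0.04 -0.12 74.09 | 165.4 -183.0 2.5
```

View pics/scene16.png

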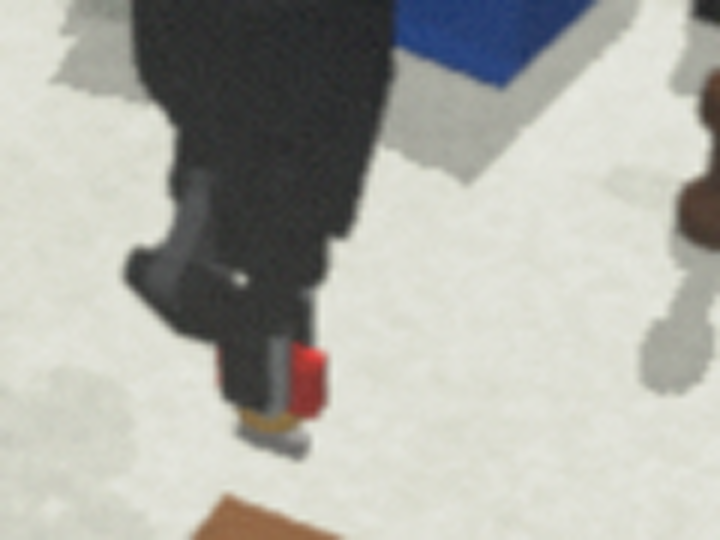

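View pics/top16.png

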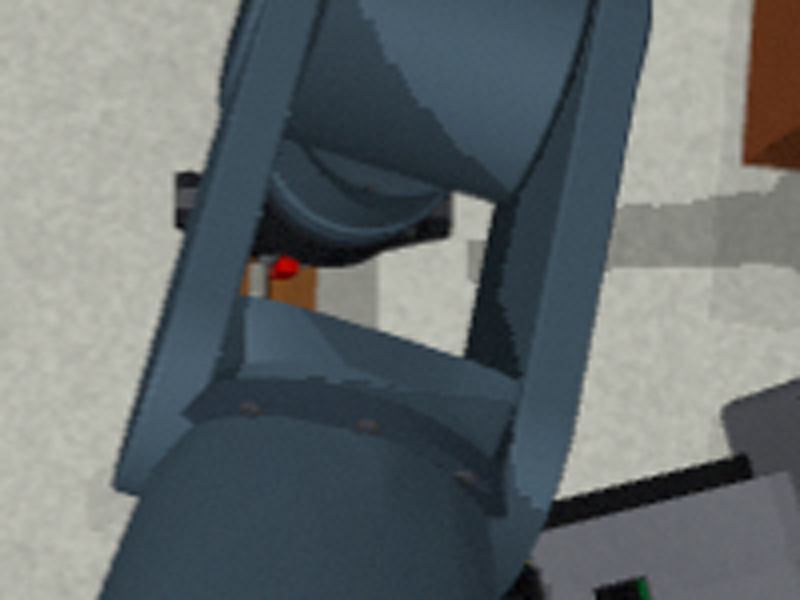

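```bash
python3 - <<'E'
from h import *
S=load("scene16"); p=np.array([653.5,-67.7,133.0]); a=np.radians(-0.53); x=np.array([np.cos(a),np.sin(a),0]); y=np.array([-x[1],x[0],0])
f=lambda u,v,z:np.round((proj(S,(p+u*x+v*y+[0,0,z])/1000)[0]-[240,180])*6+2.5,0)
# z rel TCP: bar -19.2..+2.8 ; foot -40.2..-32.2
for e in (-3,0,3):
    print(e,"bar +x end near face top/bottom",f(18+e,-5.5,2.8),f(18+e,-5.5,-19.2),"far top",f(18+e,5.5,2.8),"-x end",f(-18+e,-5.5,2.8),f(-18+e,-5.5,-19.2),"wing",f(-12+e,-4,-40.2),f(12+e,-4,-40.2),f(12+e,-4,-32.2))
print("finger pad edges?",f(11,-5.5,-17),f(-11,-5.5,-17))
E
```

```text
-3 bar +x end near face top/bottom [300. 368.] [300. 420.] far top [317. 347.] -x end [198. 332.] [200. 384.] wing [220. 434.] [286. 459.] [286. 441.]
0 bar +x end near face top/bottom [309. 371.] [309. 423.] far top [325. 350.] -x end [207. 335.] [208. 387.] wing [228. 437.] [294. 462.] [294. 444.]
3 bar +x end near face top/bottom [317. 374.] [317. 426.] far top [334. 353.] -x end [215. 338.] [217. 390.] wing [237. 440.] [303. 465.] [303. 447.]
finger pad edges? [289. 411.] [228. 389.]
```

```bash
python3 - <<'E'
from h import *
c=load("scene16"); cv2.imwrite("pics/k16.png",cv2.resize(c["pixels"][230:262,268:300,::-1],None,fx=18,fy=18,interpolation=cv2.INTER_CUBIC))
E
```

```text
(no output)
```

View pics/k16.png

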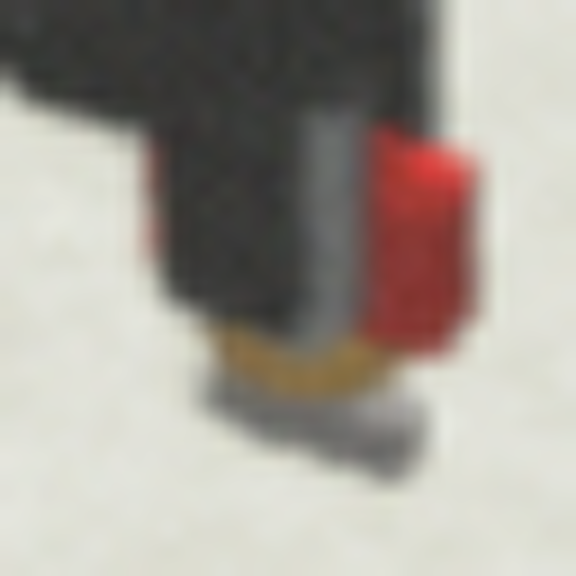

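```bash
python3 go.py 484.6 -247.3 130 15.37
```

```text
t 22.2 tcp [653.1 -67.5 132.3] yaw 89.46 open 10.1 F [-0.7  0.8 -0.8] j6 -105.7
-> -0.04 -0.12 74.09 | 166.8 -181.3 2.6
```

>>> apply_moves(increments="0 0 7 12 -13 -2 250;0 0 15 28 -30 -4 250;0 0 23 46 -50 -5 250;0 0 31 66 -72 -5 250;0 0 39 86 -94 -5 250;0 0 47 106 -116 -5 250;0 0 55 126 -138 -5 250;0 0 63 146 -158 -4 250;0 0 70 160 -174 -2 250;0 0 74.1 166.8 -181.3 0 250;0 0 74.1 166.8 -181.3 2 250;0 0 74.1 166.8 -181.3 2 250")

```text
time_s: 23.4
tcp_pos: [0.485, -0.247, 0.1305]
tcp_rot: [0.606, 0.796, 0.0, -0.001]
contact_force: [-1.0, -0.0, -1.5]
opening: 0.0101
```

```bash
python3 snap.py 17 scene=110,230,210,305,8 top=380,190,480,265,8; python3 go.py 484.6 -247.3 124 15.37
```

```text
t 23.5 tcp [ 485.6 -246.8  131. ] yaw 15.48 open 9.9 F [-0.7 -0.6 -1.4] j6 -54.9
-> -0.02 -0.05 0.11 | -0.2 -1.1 7.0
```

View pics/scene17.png

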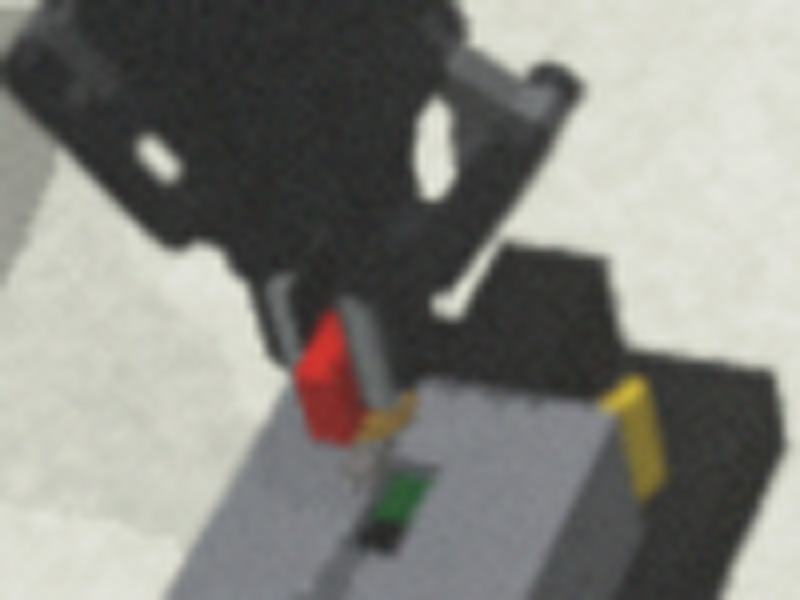

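View pics/top17.png

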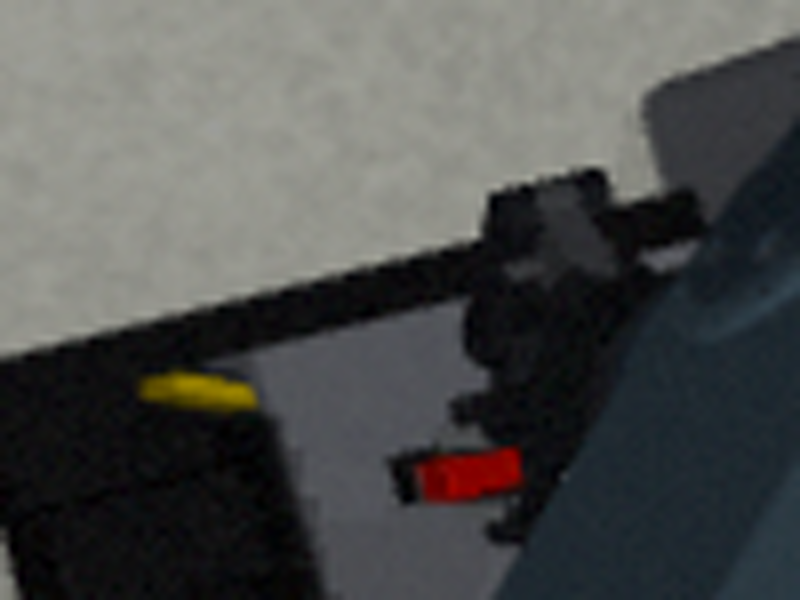

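```bash
python3 - <<'E'
from h import *
A=-74.63; d=np.array([np.cos(np.radians(A)),np.sin(np.radians(A))]); n_=np.array([-d[1],d[0]])
BO=np.array([474.37,-210.07]); G=np.array([485.3,-246.9]); r=G-BO
print("tcp bay",r@d,r@n_)
R_=[1,-.5,-.5]; xb=r@d
for n in ("top17","scene17"):
    c=load(n)
    for zt in (133.5,):
        if n[0]=='t':
            print(n,"bar +y",edge(c,BO,A,(xb-14,5.5),(xb+4,5.5),zt,half=5,ch=R_),"-y",edge(c,BO,A,(xb-14,-5.5),(xb+4,-5.5),zt,half=5,ch=R_),"end-",edge(c,BO,A,(xb-18,-4.5),(xb-18,4.5),zt,half=6,ch=R_))
        else:
            print(n,"top end+",edge(c,BO,A,(xb+18,-4.5),(xb+18,4.5),zt,half=6,ch=R_),"bottom end+",edge(c,BO,A,(xb+18,-4.5),(xb+18,4.5),zt-22,half=6,ch=R_))
c=load("scene17"); cv2.imwrite("pics/k17.png",cv2.resize(c["pixels"][265:305,140:180,::-1],None,fx=15,fy=15,interpolation=cv2.INTER_CUBIC))
f=lambda u,v,z:np.round((proj(c,np.r_[BO+u*d+v*n_,z]/1000)[0]-[140,265])*15+7,0)
z0=131-40.2
for e in (0,2,4): print(e,[f(xb+18+e,v,zz).tolist() for v in (-5.5,5.5) for zz in (z0+43,z0+21)],"wing end bottom",[f(xb+12+e,v,z0).tolist() for v in (-4,4)],"top",[f(xb+12+e,v,z0+8).tolist() for v in (-4,4)])
print("slot corners",[f(u,v,74).tolist() for u in (26.25,54.75) for v in (-6.5,6.5)])
E
```

```text
tcp bay 38.40976040406506 0.777242370382016
top17 bar +y (np.float64(-1.39), np.float64(-2.3), np.float64(0.32), 25) -y (np.float64(0.59), np.float64(2.17), np.float64(0.32), 25) end- (np.float64(4.45), np.float64(-0.71), np.float64(0.1), 20)
scene17 top end+ (np.float64(-2.81), np.float64(-3.83), np.float64(0.61), 25) bottom end+ (np.float64(-1.36), np.float64(-4.88), np.float64(0.36), 25)
0 [[92.0, 158.0], [129.0, 286.0], [177.0, 173.0], [212.0, 301.0]] wing end bottom [[194.0, 370.0], [254.0, 381.0]] top [[181.0, 325.0], [242.0, 336.0]]
2 [[85.0, 170.0], [122.0, 298.0], [170.0, 186.0], [206.0, 314.0]] wing end bottom [[187.0, 382.0], [247.0, 393.0]] top [[175.0, 337.0], [235.0, 348.0]]
4 [[78.0, 182.0], [115.0, 310.0], [163.0, 198.0], [199.0, 326.0]] wing end bottom [[181.0, 394.0], [241.0, 405.0]] top [[168.0, 349.0], [228.0, 360.0]]
slot corners [[280.0, 315.0], [375.0, 333.0], [188.0, 484.0], [284.0, 502.0]]
```

View pics/k17.png

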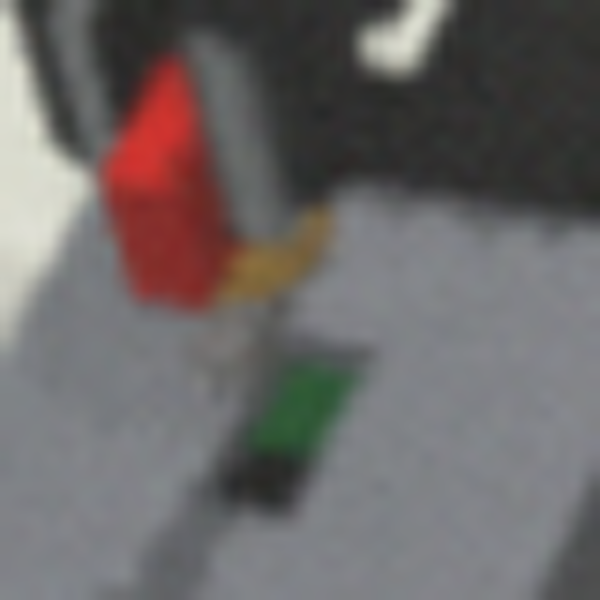

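Here the views disagree on the key's along-slot offset: the top view puts it about +0.9 mm and the scene view about −2.5 mm. I'll lower it to just above the roof so key foot and slot can be compared directly.

>>> apply_moves(increments="0 0 0 0 0.2 5 250;0 0 0 0 0.4 10 250;0 0 0 0 0.4 13 250;0 0 0 0 0.4 13 250;0 0 0 0 0.4 13 250")

```text
time_s: 24.0
tcp_pos: [0.4858, -0.2472, 0.1184]
tcp_rot: [0.606, 0.795, 0.0, -0.0]
contact_force: [0.4, -0.7, -0.1]
opening: 0.0098
```

```bash
python3 snap.py 18; python3 go.py 484.6 -247.3 124 15.37; python3 - <<'E'
from h import *
c=load("scene18"); cv2.imwrite("pics/k18.png",cv2.resize(c["pixels"][268:308,140:180,::-1],None,fx=15,fy=15,interpolation=cv2.INTER_CUBIC))
c=load("top18"); cv2.imwrite("pics/kt18.png",cv2.resize(c["pixels"][225:265,415:455,::-1],None,fx=15,fy=15,interpolation=cv2.INTER_CUBIC))
E
```

```text
t 24.1 tcp [ 485.9 -247.5  118.7] yaw 15.37 open 9.9 F [ 0.  -0.1  0. ] j6 -54.8
-> 0.01 0.02 -0.00 | 0.5 -1.3 -5.3
```

View pics/k18.png

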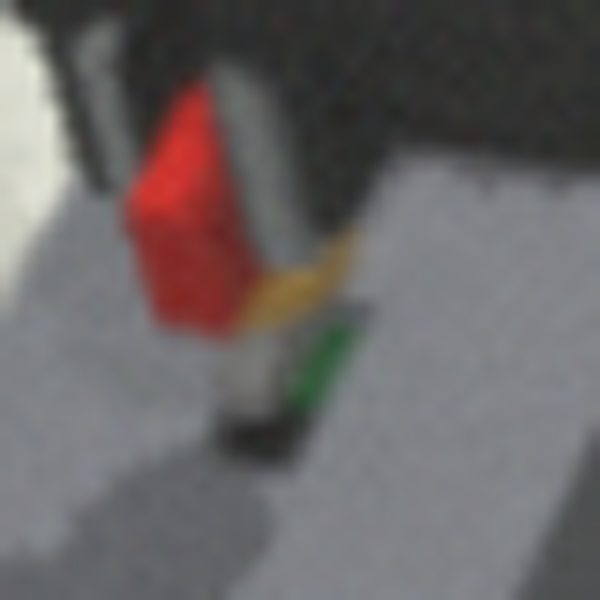

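View pics/kt18.png

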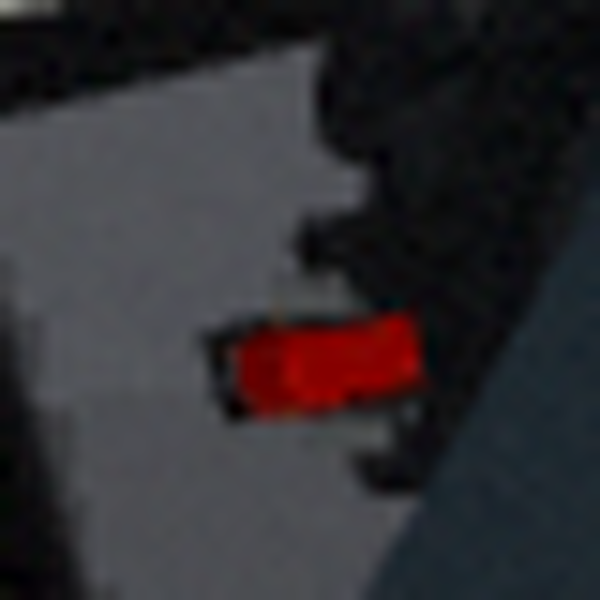

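Close to the roof, both views now agree: key over slot within about 0.5 mm along and across. I'll lower gently and watch the force.

>>> apply_moves(increments="0 0 0 -0.3 0 2 250;0 0 0 -0.3 0 4 250;0 0 0 -0.3 0 6 250;0 0 0 -0.3 0 7 250;0 0 0 -0.3 0 7 250")

```text
time_s: 24.6
tcp_pos: [0.4857, -0.2476, 0.1112]
tcp_rot: [0.606, 0.795, 0.0, -0.0]
contact_force: [-0.1, -0.3, -0.4]
opening: 0.0101
```

The foot is 3 mm below the roof top with no force, so it's in the slot.

>>> apply_moves(increments="0 0 0 0 0 2 250;0 0 0 0 0 4 250;0 0 0 0 0 6 250;0 0 0 0 0 8 250;0 0 0 0 0 10 250;0 0 0 0 0 11 250;0 0 0 0 0 11 250")

```text
time_s: 25.3
tcp_pos: [0.4858, -0.2476, 0.1003]
tcp_rot: [0.606, 0.795, 0.0, -0.0]
contact_force: [0.9, -0.5, -0.0]
opening: 0.0099
```

```bash
python3 go.py 484.6 -247.3 124 15.37
```

```text
t 25.3 tcp [ 485.8 -247.6  100.3] yaw 15.37 open 9.9 F [ 0.9 -0.5 -0. ] j6 -54.8
-> -0.01 -0.02 -0.00 | 0.6 -1.1 -23.7
```

>>> apply_moves(increments="0 0 0 0 0 1 250;0 0 0 0 0 2 250;0 0 0 0 0 2.7 250;0 0 0 0 0 2.7 250")

```text
time_s: 25.7
tcp_pos: [0.4859, -0.2477, 0.0978]
tcp_rot: [0.606, 0.795, 0.0, 0.0]
contact_force: [-0.5, -0.1, 0.4]
opening: 0.01
```

>>> apply_moves(increments="0 0 0 0 0 0.5 250;0 0 0 0 0 1 250;0 0 0 0 0 1 250")

```text
time_s: 26.0
tcp_pos: [0.486, -0.2477, 0.0977]
tcp_rot: [0.606, 0.795, -0.0, 0.0]
contact_force: [-2.2, 2.2, 6.4]
opening: 0.0098
```

The key is seated at z 97.7 with 6 N. I'll ease off and turn, shifting the TCP so the rotation is about the key's axis (about 1.5 mm ahead of it).

>>> apply_moves(increments="0 0 0 0 0 -0.8 250;0 0 8 0 0.2 -0.8 250;0 0 16 -0.1 0.4 -0.8 250;0 0 24 -0.1 0.6 -0.8 250;0 0 32 -0.2 0.8 -0.8 250;0 0 40 -0.35 1 -0.8 250;0 0 48 -0.5 1.1 -0.8 250;0 0 48 -0.5 1.1 -0.8 250")

```text
time_s: 26.8
tcp_pos: [0.4873, -0.248, 0.0977]
tcp_rot: [0.878, 0.479, 0.0, 0.0]
contact_force: [0.2, 0.2, 0.3]
opening: 0.01
```

```bash
python3 snap.py 19; python3 go.py 484.6 -247.3 124 -74.6; python3 - <<'E'
from h import *
c=load("scene19"); cv2.imwrite("pics/k19.png",cv2.resize(c["pixels"][255:305,130:190,::-1],None,fx=12,fy=12,interpolation=cv2.INTER_CUBIC))
E
```

```text
t 26.9 tcp [ 487.2 -248.    97.7] yaw -32.43 open 10.1 F [ 0.3 -0.2  0.4] j6 -7.0
-> 0.03 -0.01 42.17 | -0.8 -2.6 -26.3
```

View pics/k19.png

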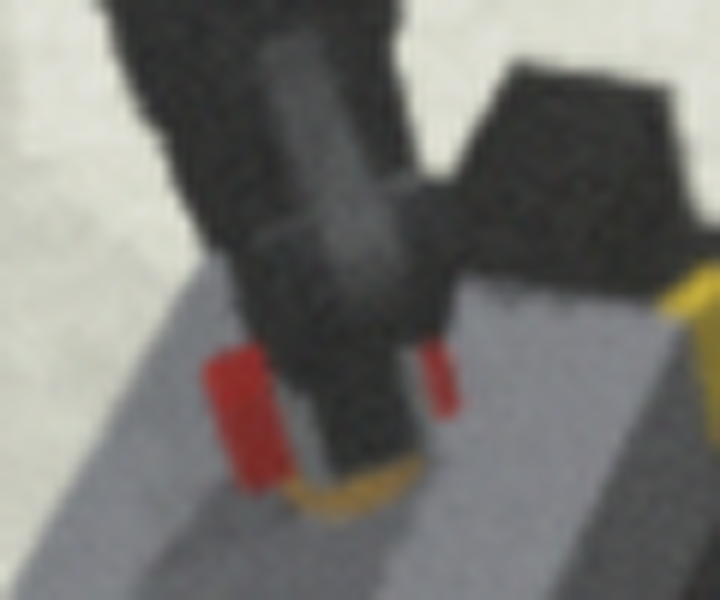

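The key has turned 48° with no resistance and its collar on the roof. I'll finish the turn.

>>> apply_moves(increments="0 0 8 0 0.2 0 250;0 0 16 -0.1 0.4 0 250;0 0 24 -0.1 0.6 0 250;0 0 32 -0.2 0.8 0 250;0 0 40 -0.4 1 0 250;0 0 42.2 -0.4 1 0 250;0 0 42.2 -0.4 1 0 250")

```text
time_s: 27.6
tcp_pos: [0.4878, -0.2488, 0.0977]
tcp_rot: [0.991, 0.133, 0.0, 0.0]
contact_force: [-0.4, -0.2, 0.7]
opening: 0.0096
```

```bash
python3 snap.py 20; python3 go.py 484.6 -247.3 124 -74.6; python3 - <<'E'
from h import *
c=load("scene20"); cv2.imwrite("pics/k20.png",cv2.resize(c["pixels"][255:305,130:190,::-1],None,fx=12,fy=12,interpolation=cv2.INTER_CUBIC))
E
```

```text
t 27.7 tcp [ 487.8 -248.8   97.7] yaw -74.67 open 10.0 F [-0.  -0.1  1.4] j6 35.2
-> 0.01 -0.01 -0.07 | -2.7 -2.3 -26.3
```

View pics/k20.png

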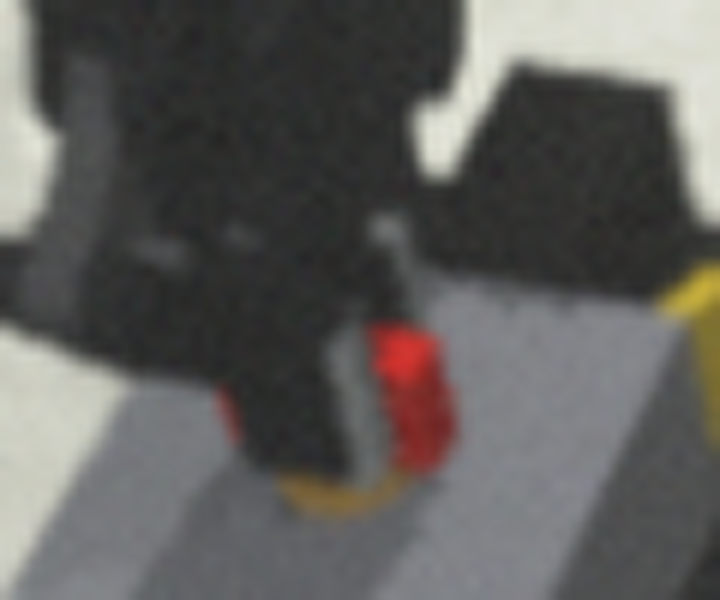

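The bar is now across the slot. I'll release and retreat upward, away from the top camera's line of sight.

>>> apply_moves(increments="0 0 0 0 0 0 230;0 0 0 0 0 0 200;0 0 0 0 0 0 160;0 0 0 0 0 0 120;0 0 0 0 0 0 120;0 0 0 0 0 0 120;0 0 0 0 0 -10 120;0 0 0 0 0 -35 120;0 0 0 0 0 -70 120;0 0 0 0 0 -110 120;0 0 0 0 0 -110 120")

```text
time_s: 28.8
tcp_pos: [0.4907, -0.251, 0.2148]
tcp_rot: [0.991, 0.132, 0.004, 0.004]
contact_force: [0.3, -0.5, 0.1]
opening: 0.0454
```

```bash
python3 go.py 420 60 300 -74.6
```

```text
t 28.8 tcp [ 490.7 -251.   214.8] yaw -74.83 open 45.4 F [ 0.3 -0.5  0.1] j6 35.4
-> 0.55 -0.39 -0.22 | 13.7 -317.9 -88.1
```

>>> apply_moves(increments="0 0 0 14 -40 -30 120;0 0 0 14 -80 -60 120;0 0 0 14 -120 -80 120;0 0 0 14 -160 -88 120;0 0 0 14 -200 -88 120;0 0 0 14 -240 -88 120;0 0 0 14 -280 -88 120;0 0 0 14 -318 -88 120;0 0 0 14 -318 -88 120;0 0 0 14 -318 -88 120")

```text
time_s: 29.8
tcp_pos: [0.4179, 0.0624, 0.296]
tcp_rot: [0.991, 0.133, 0.0, 0.0]
contact_force: [0.8, 0.6, -0.7]
opening: 0.0453
```

```bash
python3 snap.py 21 scene=80,230,240,350,5 top=360,170,520,290,5; python3 - <<'E'
from h import *
for n in ("scene","top"):
    c=load(n+"21"); cv2.imwrite(f"pics/{n}21full.png",c["pixels"][...,::-1])
A=-74.63; BO=np.array([474.37,-210.07]); r=[1,-.5,-.5]
c=load("top21")
print("flange rear",edge(c,BO,A,(-5,-22),(-5,22),77,half=5),"handle rear", edge(c,BO,A,(-60,-13),(-60,13),62,half=8))
h=cv2.cvtColor(c["pixels"],cv2.COLOR_RGB2HSV).astype(int)
m=(((h[...,0]<6)|(h[...,0]>174))&(h[...,1]>180)&(h[...,2]>100)).astype(np.uint8); m[:, :400]=0;m[:,470:]=0;m[:220]=0;m[280:]=0
cs,_=cv2.findContours(m,cv2.RETR_EXTERNAL,cv2.CHAIN_APPROX_NONE);k=max(cs,key=len).reshape(-1,2)
P=onz(c,k,.1)*1000; rc=cv2.minAreaRect(P[:,:2].astype(np.float32)); print(m.sum(),rc)
E
```

```text
flange rear (np.float64(-3.38), np.float64(0.19), np.float64(0.06), 25) handle rear (np.float64(-0.15), np.float64(-0.24), np.float64(0.52), 24)
113 ((484.5228271484375, -245.33860778808594), (33.86911392211914, 14.999126434326172), 16.164480209350586)
```

View pics/scene21.png

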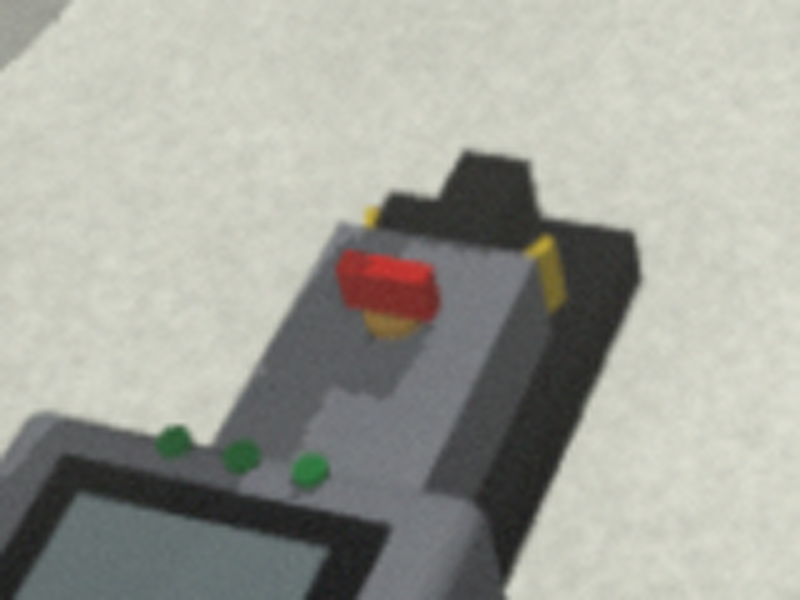

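View pics/top21.png

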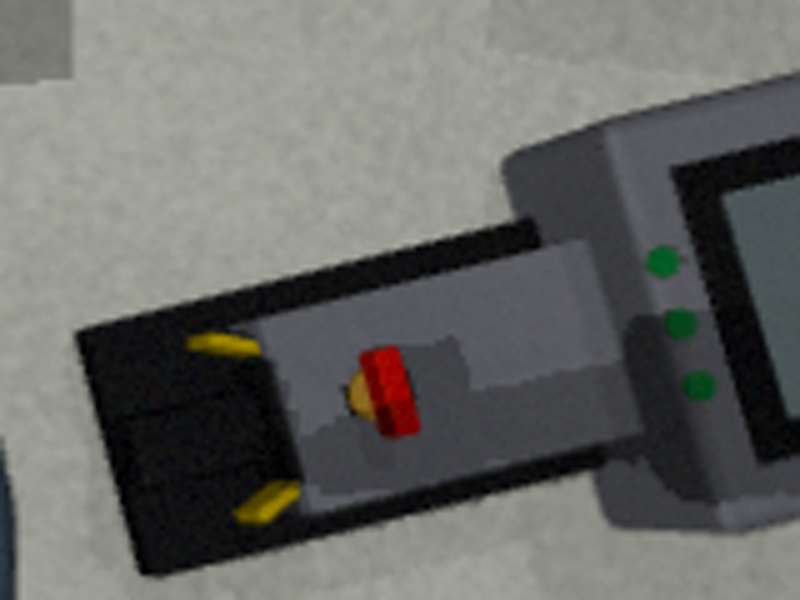

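View pics/scene21full.png

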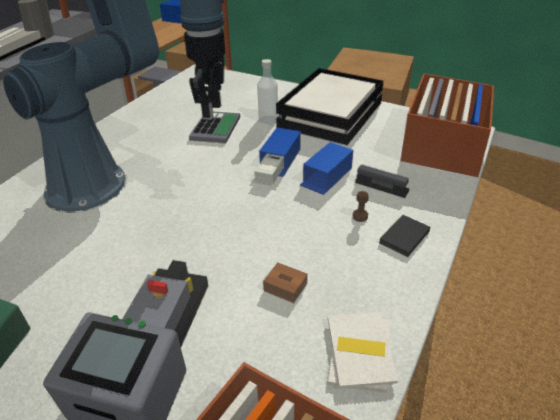

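```bash
python3 - <<'E'
from h import *
for n,rois in (("top",{"stapler":(135,95,175,175),"stamp":(203,125,230,155)}),("scene",{"stapler":(350,160,415,200),"stamp":(348,185,375,225),"spare":(250,128,303,185),"stand":(258,260,312,305)})):
    a=load(n+"0")["pixels"].astype(int);b=load(n+"21")["pixels"].astype(int)
    for k,(x0,y0,x1,y1) in rois.items():
        d=np.abs(a-b)[y0:y1,x0:x1].max(2); print(n,k,"diff>40:",(d>40).sum(),"of",d.size)
A=load("scene21"); cv2.imwrite("pics/k21.png",cv2.resize(A["pixels"][255:305,140:200,::-1],None,fx=12,fy=12,interpolation=cv2.INTER_CUBIC))
E
```

```text
top stapler diff>40: 0 of 3200
top stamp diff>40: 0 of 810
scene stapler diff>40: 0 of 2600
scene stamp diff>40: 0 of 1080
scene spare diff>40: 46 of 3021
scene stand diff>40: 124 of 2430
```

View pics/k21.png

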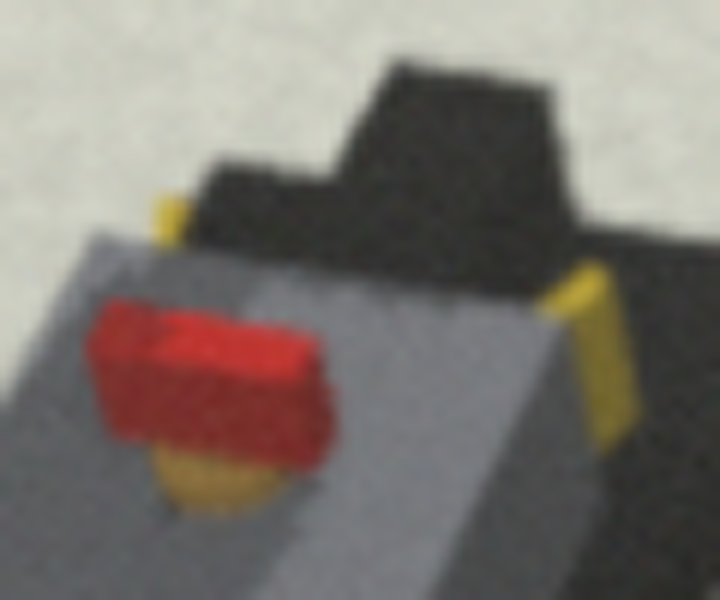

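```bash
python3 - <<'E'
from h import *
a=load("scene0")["pixels"].astype(int);b=load("scene21")["pixels"].astype(int)
d=np.abs(a-b)[128:185,250:303].max(2)>40; v,u=np.nonzero(d); print(u.min()+250,u.max()+250,v.min()+128,v.max()+128)
cv2.imwrite("pics/sp.png",np.hstack([cv2.resize(x[125:190,245:305,::-1].astype(np.uint8),None,fx=6,fy=6) for x in (a,b)]))
E
```

```text
293 302 176 184
```

View pics/sp.png

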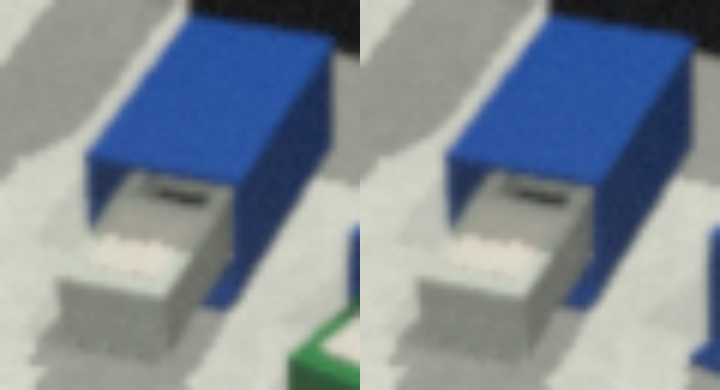

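The white cassette hasn't moved; the changed pixels are just the green one being gone. I'm handing the job in.

```bash
python3 -c "
from bench import monitor, bot
s=monitor.get_state();print(s['time_s'],s['tcp_pos'],s['contact_force'])
print(bot.sign_off())"
```

```text
29.9 [0.41835045 0.06114187 0.29575628] [ 0.1277624   0.41331891 -0.34374124]
the job is handed in; nothing more can be done
None
```

The cassette is loaded and locked, and I handed the job in at 29.9 s of the 72 s allowed. I pulled the green cassette out by its nose, set it on the desk and took it again by the handle. It then went into the bay until the flange met the roof edge, felt as about 12 N, and I let go. The red key went from its stand into the slot and seated at about 6 N; I turned it a quarter turn and released it.

**Last checks:**
- **Key:** the bar lies across the slot at about 16° in world axes, against 15.4° expected. Its collar sits on the roof.
- **Cassette:** in the top view the handle's rear edge is about 60 mm outside the mouth, as it should be when home. The cassette looked level in the views I took along the way.
- **Bystanders:** the stapler, stamp and white cassette match the first pictures. The gripper is well clear of everything and reads about 0 N.

**Disagreements:**
- **Cameras:** the scene camera read 2–4 mm off from the top camera. I used whichever agreed with the robot at each spot.
- **Key over the slot:** from higher up the two views differed by about 3 mm along the slot. Close to the roof they agreed to about 0.5 mm, and the key went in without side force.
- **Flange:** I felt contact about 1.3 mm further in than the top view predicted. The edge reading I took for the flange afterwards was unclear; it probably picked up the roof edge.

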